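# Set the reading line on a blot light panel

## Robot

A 6-joint arm with a two-finger parallel gripper is mounted at the origin on the work surface. World frame = base frame: x ahead of the robot, y to its left, z up, the work surface at z = 0. Lengths are in m, angles in degrees, forces in N, time in s.
With the tool pointing down it reaches from about 0.35 to 0.875 m from the base axis. Payload 4.2 kg.
Tool frame: the origin (TCP) lies midway between the tips of the shut fingers; the grasp point (between the pads) lies 19 mm behind it; y points along the fingers, z is the direction in which the jaws open and shut, and the axes are right-handed (so a half turn about y gives the same grasp; the last joint's range is limited). The gripper opens to 87 mm and grips with 3 to 60 N. Pads are 19 mm wide; open, the fingers measure 117 mm over their backs; the gripper's body (75 mm by 190 mm) begins 51 mm behind the grasp point.
Start: joints at [14.817, 22.042, 0.453, 0, -68.411, -14.817], TCP at [0.625, 0, 0.223] pointing down, gripper open.
Joint ranges: [-179.83, 179.83], [-69.29, 118.12], [-61.27, 80.66], [-181.25, 117.63], [-171.15, -9.14], [-177.46, 177.46]. Speed limits (degrees/s): [159.86, 159.86, 180, 180, 180, 180].

## Interface

Orientations are given as [roll, pitch, yaw] about the fixed x, y, z axes, in that order (R = Rz(yaw) Ry(pitch) Rx(roll)).
In Python, from workcell import env gives the robot as it stands. The module is installed in compiled form; this text tells all that it offers. Calls block until the motion is done:
- env.goto(position, orientation): joint-space move of the TCP to a pose.
- env.move_straight(position, rotation=None, rate=0.15, force_limit=None): straight line of the TCP; rotation=None keeps the orientation; rate is the mean speed in m/s. With force_limit (N) it stops when the force on the tool has changed by that much, and returns True; else False.
- env.set_joints(angles): joint-space move.
- env.gripper_to(opening, grasp_force=None): opening from 0.0 (shut) to 1.0 (fully open); grasp_force is the grip in N (None keeps the last); returns when the fingers have stopped.
- env.dwell(seconds).
- env.inverse_kinematics(position, orientation): joint angles nearest the present ones, or None.
- env.read_state(): the state.
- env.grab_frame(name): name is "scene" or "side" or "wrist"; returns a dict with "image" (400x640x3 uint8, blue, green, red), "fx", "fy", "cx", "cy" (pixels), "position" and "orientation" of the camera in the world. Camera axes: x right, y up, looking along -z (the intrinsics and any distortion apply to the point x, -y, -z); pixel columns grow to the right and rows downward; lengths in m; the calibration is good to about 2 mm. A picture is of the moment at which its call begins. There is no depth.
A pose or a line that the arm cannot do raises env.Unreachable and nothing moves.
- env.close_job(): hands the job in, once; it reports no verdict.
Trained networks look in a picture, given as the dict that the camera call returned (one of the last four; its "shot" number tells which), for a name from the list of things; names that differ only in an ending like _2 or _b are one class to them, and where a whole thing is asked for, a point or a joint stands for the part that bears it (a point fixed in the world has none). Each returns a list of dicts, best first, with "score" (0 to 1); they miss things now and then, are a little off and sometimes report something else, mostly with a low value. They report only what shows in the picture. A call takes as long as a camera call.
- env.search_frame(picture, thing): "xyz" ([x, y, z] in m, in world coordinates, good to about 4 mm: the middle of the surface that is visible of it).
- env.trace(picture, thing): "mask" (400x640 bool, what is visible of it).
The state is a dict: "clock": time; "joint_positions": joint angles; "qvel": joint speeds; "joint_torque": joint torques, N m; "position": TCP position; "tool_rot": TCP orientation; "force": force on the tool from outside, world axes, zero at the start; "wrist_torque": the same for the moment, N m; "opening": opening from 0.0 (shut) to 1.0 (fully open).
Only numpy, scipy, OpenCV 4.12 (cv2) and the standard library are available. Lean on these libraries where they do the work, as an engineer would, in place of code of your own. Each camera call takes 0.05 s, during which the arm holds its last target.

## Task

On the tilted light panel the two red magnets mark the cut-off band of the control strips. Lay the straightedge flat on the panel a little below the magnets and slide it up the slope until its upper edge touches both at once, without shifting them, and let go; then stand the loupe flat on the panel on the patient's strip (the card with the orange tab), just above the straightedge and touching its upper edge, so that the band there can be read. Leave the straightedge in place against both magnets, and do not disturb the dropper bottle or the tube rack.

Things in the scene. Friction and masses are not known exactly. Their poses are not given: they have to be found in the camera images.
- panel_centre (a point): LED light panel tilted on a fixed steel stand (place and heading vary, within 0.2 rad): white slab 330 wide, 260 deep, 16 mm thick, top face rising 24 degrees away from the robot; lip 6 mm proud along its lower edge; 40 mm steel side margins. This point: centre of the top face, 88 mm above the bench; z is the face's outward normal, x up the slope, y level to the left.
- panel_top (a point): Point on the panel's top face close to its upper edge, 125 mm up the slope from the panel's centre; axes as the panel's.
- magnet_left_c (a point): Red round magnet, 18 mm across, 10 mm high, on the panel's left steel margin, 130 mm left of the panel's centre line, 0 to 50 mm up the slope from its middle, independent of the other; marks the cut-off band of the left control strip. This point: its centre, 5 mm above the face; axes as the panel's. It can only slip up or down the slope, if pushed with over about 12 N.
- magnet_right_c (a point): The other red magnet, same size, on the right steel margin, 130 mm right of the centre line; marks the same band on the right control strip. This point is its centre, 5 mm above the face; same 12 N hold.
- patient_strip (a point): The patient's tan test strip, 6 mm wide, in the middle of a cream card 28 x 180 mm with an orange tab at its upper end, lying flat (no thickness to feel) straight up the slope, within 60 mm left or right of the panel's centre line. This point: on the strip's middle line at mid length, on the face; axes as the panel's (y across the strip).
- straightedge_c (a point): Aluminium straightedge on the bench, right; rubber back grips the slope, a light push moves it. Blade 320 x 40 x 4 mm, same either way round; black grip rail along its middle, 14 mm wide, 150 mm long, top 26 mm above the underside (at each end a 12 mm step, 14 mm high). 0.2 kg. This point: centre of length and width, 13 mm above the underside; x along the length, y across, z up.
- loupe_c (a point): Stand loupe (magnifier) upright on the bench, left: black and clear cylinder 34 mm across, 44 mm high, with steel rings, about 60 g; its rubber foot does not slide on the slope. This point: its centre, 22 mm above the foot; z is its axis, towards the eye lens.
- dropper: Bystander: brown dropper bottle with white cap, 30 mm across and 68 mm high, standing on the bench to the robot's left 120 to 190 mm from the loupe (either may be the nearer one). Origin at the centre of its underside.
- tube_rack: Bystander: green tube rack 104 x 250 mm and 70 mm high with blood tubes whose caps reach 112 mm, on the bench at the left, beyond the loupe and bottle. Origin at the centre of its underside; the 250 mm side runs along its y.

How it is judged (in metres and radians):
On the way, in this order (a step that is already met when the one before it is completed fails the run):
1. the straightedge lies flat on the panel below both magnets, its upper edge still at least 4 mm short of one of them (z of straightedge_c in the frame of panel_centre between 0.01 and 0.0165 m and angle between the z axis of straightedge_c and the z axis of panel_centre, either way round below 0.05 rad and ((y of panel_top in the frame of straightedge_c above 0 m and y of magnet_left_c in the frame of straightedge_c between 0.026 and 0.12 m and y of magnet_right_c in the frame of straightedge_c between 0.026 and 0.12 m and y of any of magnet_left_c, magnet_right_c in the frame of straightedge_c above 0.033 m) or (y of panel_top in the frame of straightedge_c below 0 m and y of magnet_left_c in the frame of straightedge_c between -0.12 and -0.026 m and y of magnet_right_c in the frame of straightedge_c between -0.12 and -0.026 m and y of any of magnet_left_c, magnet_right_c in the frame of straightedge_c below -0.033 m))), for 0.05 s.
2. slid up, the straightedge's upper edge touches both magnets (gap at most 2 mm at each), lying flat, let go (z of straightedge_c in the frame of panel_centre between 0.01 and 0.0165 m and angle between the z axis of straightedge_c and the z axis of panel_centre, either way round below 0.05 rad and x of magnet_left_c in the frame of straightedge_c between -0.155 and 0.155 m and x of magnet_right_c in the frame of straightedge_c between -0.155 and 0.155 m and ((y of panel_top in the frame of straightedge_c above 0 m and y of magnet_left_c in the frame of straightedge_c between 0.0265 and 0.0312 m and y of magnet_right_c in the frame of straightedge_c between 0.0265 and 0.0312 m) or (y of panel_top in the frame of straightedge_c below 0 m and y of magnet_left_c in the frame of straightedge_c between -0.0312 and -0.0265 m and y of magnet_right_c in the frame of straightedge_c between -0.0312 and -0.0265 m)) and contact force between the fingers and straightedge below 0.05 N), for 0.2 s.
3. the loupe stands flat on the panel on the patient's strip (centre within 6 mm of its middle line), touching the straightedge's upper edge (gap at most 3 mm), let go (((y of panel_top in the frame of straightedge_c above 0 m and y of loupe_c in the frame of straightedge_c between 0.034 and 0.0402 m) or (y of panel_top in the frame of straightedge_c below 0 m and y of loupe_c in the frame of straightedge_c between -0.0402 and -0.034 m)) and y of loupe_c in the frame of patient_strip between -0.006 and 0.006 m and z of loupe_c in the frame of panel_centre between 0.019 and 0.0255 m and angle between the z axis of loupe_c and the z axis of panel_centre, either way round below 0.06 rad and contact force between the fingers and loupe below 0.05 N), for 0.2 s.
At the end, for the whole second after the job is handed in: Straightedge flat on the panel, upper edge within 2 mm of both magnets, which moved under 3 mm; loupe flat on the panel above it, within 6 mm of the patient strip's middle line and within 3 mm of the straightedge; both let go and at rest (all of step 2 and all of step 3 and linear speed of each of straightedge, loupe below 0.01 m/s and distance of each of magnet_left_c, magnet_right_c from where it was at the start of the episode below 0.003 m); the robot touches nothing.
It fails at once if a magnet is shifted by more than 3 mm (distance of any of magnet_left_c, magnet_right_c from where it was at the start of the episode above 0.003 m).
It fails at once if the dropper bottle or the tube rack is moved by more than 15 mm (distance of any of dropper, tube_rack from where it was at the start of the episode above 0.015 m).
It also fails if it takes over 58 s, if anything falls off the work surface, if the arm or the gripper's body presses on something with over 40 N, if the wrist force passes 120 N, or if a joint passes its speed limit or range.

## Working session

There is one attempt and no reset: what is moved stays moved. The work goes in short steps, each a Python script; the robot and the scene stay as the last script left them, time stands still between calls to the robot, and variables do not carry over. Pictures are saved under pics/ and viewed, and the job is handed in when it is done.

```bash
mkdir -p pics; ls
python3 - <<'E'
from workcell import env
import cv2
s=env.read_state(); print(s)
for n in ["scene","side","wrist"]:
    f=env.grab_frame(n); cv2.imwrite(f"pics/{n}0.png",f["image"])
    print(n,{k:v for k,v in f.items() if k!="image"})
    for t in ["magnet_left_c","straightedge_c","loupe_c","patient_strip","dropper","tube_rack","panel_centre"]:
        try:
            r=env.search_frame(f,t); print(t,[(x["xyz"],x["score"]) for x in r])
        except Exception as e: print(t,repr(e))
E
```

```text
pics
{'clock': 0.0, 'joint_positions': array([ 1.48154725e+01,  2.20914055e+01,  3.81403794e-01, -2.78462294e-02,
       -6.84115247e+01, -1.48188413e+01]), 'qvel': array([0.08762074, 0.14453609, 0.07667208, 0.02576765, 0.15445761,
       0.08535359]), 'joint_torque': array([ 5.69075401e-04, -3.90661991e+01,  1.87403029e+01,  4.22001421e+00,
        1.09914420e-02, -1.81494070e-04]), 'position': array([6.24410448e-01, 4.68933009e-06, 2.21466870e-01]), 'tool_rot': array([-8.98758965e+01,  6.07205732e-03,  8.99863647e+01]), 'force': array([-0.4340431 ,  0.33026588,  0.69115617]), 'wrist_torque': array([ 0.05624578, -0.03262035,  0.00541325]), 'opening': 0.9978589023889626}
scene {'fx': 388.5635848126589, 'fy': 388.5635848126589, 'cx': 314.21557094965823, 'cy': 199.627588925309, 'position': array([ 0.93009277, -0.5943879 ,  1.15572516]), 'orientation': array([33.97324799,  0.12916796, 27.08900923]), 'shot': 1}
magnet_left_c []
straightedge_c [([0.4514, -0.3847, 0.0007], 0.86), ([0.5904, 0.0283, 0.0987], 0.71)]
loupe_c []
patient_strip [([0.5882, 0.0267, 0.0958], 0.84)]
dropper []
tube_r
[... 478 characters left out ...]
771, 0.0019], 0.79)]
loupe_c [([0.5722, 0.3384, 0.0298], 0.47)]
patient_strip [([0.5819, 0.0318, 0.0925], 0.68)]
dropper [([0.4177, 0.3468, 0.0384], 0.64)]
tube_rack [([0.5605, 0.531, 0.0705], 0.68)]
panel_centre [([0.5711, 0.0695, 0.083], 0.82)]
wrist {'fx': 305.8736982519328, 'fy': 305.8736982519328, 'cx': 317.2139379775357, 'cy': 198.53939414181804, 'position': array([ 0.62492923, -0.07078005,  0.38548124]), 'orientation': array([-1.49445788e+01, -2.48703468e-02, -1.79964918e+02]), 'shot': 3}
magnet_left_c []
straightedge_c [([0.6037, -0.0315, 0.1053], 0.6)]
loupe_c []
patient_strip [([0.6047, 0.0273, 0.1026], 0.95)]
dropper []
tube_rack []
panel_centre [([0.6041, -0.0295, 0.1054], 0.91)]
```

View pics/scene0.png

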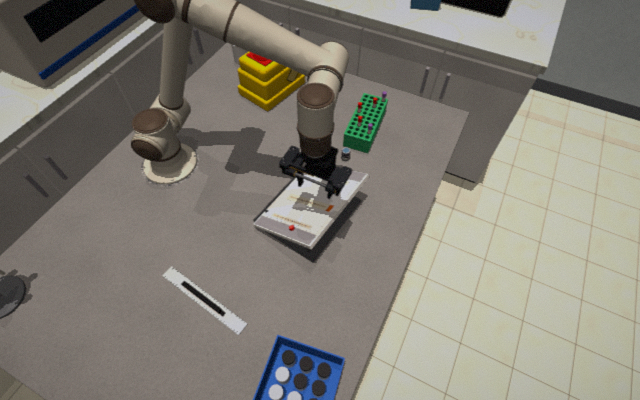

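View pics/side0.png

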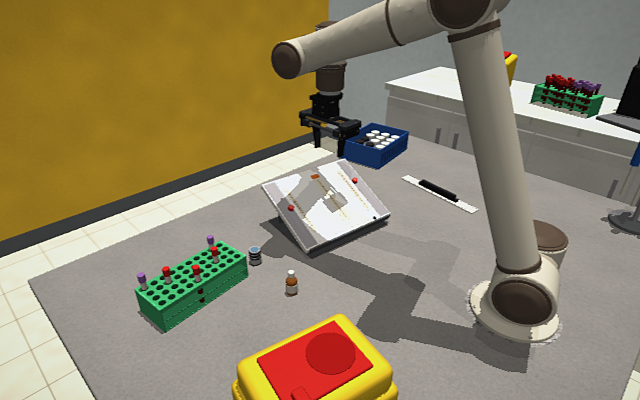

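View pics/wrist0.png

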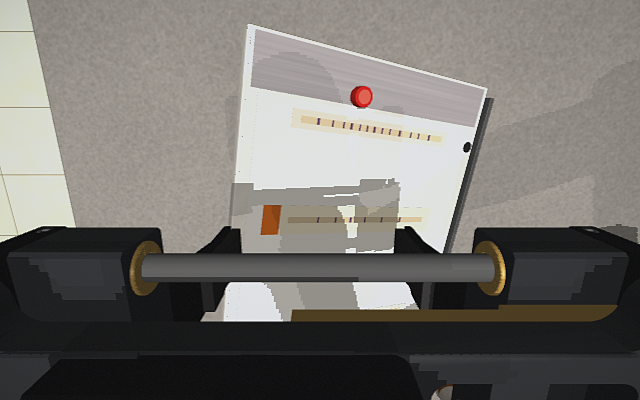

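```bash
cat > h.py <<'E'
import numpy as np, cv2
from scipy.spatial.transform import Rotation as R
from workcell import env
def rot(rpy): return R.from_euler('xyz',rpy,degrees=True).as_matrix()
def rpy(M): return R.from_matrix(M).as_euler('xyz',degrees=True)
def proj(f,P):
    P=np.atleast_2d(P); c=(P-f["position"])@rot(f["orientation"])
    return np.c_[f["cx"]+f["fx"]*c[:,0]/-c[:,2], f["cy"]-f["fy"]*c[:,1]/-c[:,2]]
def ray(f,uv):
    uv=np.atleast_2d(uv).astype(float)
    d=np.c_[(uv[:,0]-f["cx"])/f["fx"],-(uv[:,1]-f["cy"])/f["fy"],-np.ones(len(uv))]
    return d@rot(f["orientation"]).T
def onplane(f,uv,p0,n):
    d=ray(f,uv); o=f["position"]; t=((np.array(p0)-o)@n)/(d@n); return o+d*t[:,None]
def save(f,name):
    cv2.imwrite(f"pics/{name}.png",f["image"]); np.save(f"pics/{name}.npy",np.array(f,dtype=object))
def load(name): return np.load(f"pics/{name}.npy",allow_pickle=True).item()
A=np.radians(24)
def panelR(psi):
    x=np.array([np.cos(A)*np.cos(psi),np.cos(A)*np.sin(psi),np.sin(A)])
    y=np.array([-np.sin(psi),np.cos(psi),0]); return np.c_[x,y,np.cross(x,y)]
def redblobs(im,a=8):
    b,g,r=[im[...,i].astype(int) for i in range(3)]
    m=((r>130)&(g<80)&(b<80)).astype(np.uint8)
    n,l,st,c=cv2.connectedComponentsWithStats(m)
    return [(c[i].round(1),st[i,4]) for i in range(1,n) if st[i,4]>=a]
def toolrot(down,jaw):
    y=np.array(down,float); y/=np.linalg.norm(y); z=np.array(jaw,float); z-=y*(z@y); z/=np.linalg.norm(z)
    return rpy(np.c_[np.cross(y,z),y,z])
E
python3 - <<'E'
from h import *
f={'fx':388.56,'fy':388.56,'cx':314.2156,'cy':199.6276,'position':np.array([0.93009277,-0.5943879,1.15572516]),'orientation':np.array([33.97324799,0.12916796,27.08900923])}
P=onplane(f,[[164,271],[174,267],[236,332],[245,325]],[0,0,0.004],np.array([0,0,1.]))
print(P, P.mean(0)); d=(P[2]+P[3]-P[0]-P[1])/2; print(np.linalg.norm(d),np.degrees(np.arctan2(d[1],d[0])))
th=np.arctan2(d[1],d[0]); jaw=[-np.sin(th),np.cos(th),0]
c=P.mean(0)
for s in (1,-1):
  o=toolrot([0,0,-1],np.array(jaw)*s)
  print(s,o, env.inverse_kinematics([c[0],c[1],0.25],o), env.inverse_kinematics([c[0],c[1],0.02],o))
E
```

```text
[[ 0.27305819 -0.36568743  0.004     ]
 [ 0.29270812 -0.34022678  0.004     ]
 [ 0.58309577 -0.4211962   0.004     ]
 [ 0.5954451  -0.392249    0.004     ]] [ 0.4360768  -0.37983985  0.004     ]
0.3110689533491787 -9.95304617988329
1 [-90.           0.          -9.95304618] [-2.50162680e+01  1.64564252e+01 -3.77981433e+00 -2.54444375e-14
 -6.97637604e+01 -7.49367782e+01] [-2.50162680e+01  3.01733695e+01 -1.96960635e+01 -2.54444375e-14
 -4.01305669e+01 -7.49367782e+01]
-1 [-90.           0.         170.04695382] [-2.50162680e+01  1.64564252e+01 -3.77981433e+00  2.54444375e-14
 -6.97637604e+01  1.05063222e+02] [-2.50162680e+01  3.01733695e+01 -1.96960635e+01  2.54444375e-14
 -4.01305669e+01  1.05063222e+02]
```

Run:
```python
from h import *
env.goto([0.436,-0.29,0.22],[-90,0,80])
for n in ["wrist","scene","side"]:
    f=env.grab_frame(n); save(f,n+"1"); print(n,redblobs(f["image"],3))
    for t in (["straightedge_c"] if n=="wrist" else ["magnet_left_c","patient_strip","panel_centre","loupe_c","dropper"]):
        r=env.search_frame(f,t); print(t,[(x["xyz"],x["score"]) for x in r])
    if n=="wrist":
        print(f["position"],f["orientation"])
        m=env.trace(f,"straightedge_c"); 
        for x in m: print(x["score"],x["mask"].sum()); 
        if m: cv2.imwrite("pics/m.png",m[0]["mask"].astype(np.uint8)*255)
print(env.read_state()["clock"])
```

```text
wrist []
straightedge_c [([0.4315, -0.3822, 0.0056], 0.88)]
[ 0.4246285  -0.35934475  0.38298693] [-1.49347391e+01 -1.06322335e-02  1.70095085e+02]
0.63 9758
scene [(array([267.6,  51.4]), np.int32(593)), (array([375. ,  98.5]), np.int32(6)), (array([359.4, 103.1]), np.int32(11)), (array([359.5, 116.8]), np.int32(10)), (array([334.3, 172.4]), np.int32(10)), (array([291.1, 227.1]), np.int32(12))]
magnet_left_c [([0.5973, 0.0242, 0.0941], 0.5)]
patient_strip [([0.59, 0.0282, 0.0945], 0.56)]
panel_centre [([0.5938, 0.0261, 0.0984], 0.85), ([0.4512, -0.382, 0.0005], 0.18)]
loupe_c [([0.5888, 0.3236, 0.0338], 0.45)]
dropper []
side [(array([482.3,  53.6]), np.int32(7)), (array([548.,  75.]), np.int32(3)), (array([554.2,  74.4]), np.int32(5)), (array([559.,  75.]), np.int32(3)), (array([550.5,  77. ]), np.int32(4)), (array([563.2,  78.7]), np.int32(21)), (array([570.,  77.]), np.int32(3)), (array([572.5,  79. ]), np.int32(4)), (array([352.8, 179. ]), np.int32(4)), (array([355.8, 180.2]), np.int32(4)), (array([290.1, 207.5]), np.int32(8)), (array([213.5, 248. ]), np.int32(22)), (array([195. , 266.5]), np.int32(24)), (array([165.4, 268.2]), np.int32(24)), (array([288.5, 279.6]), np.int32(8)), (array([294.3, 279.3]), np.int32(6)), (array([313.4, 363.7]), np.int32(5432))]
magnet_left_c []
patient_strip [([0.5814, 0.0303, 0.0949], 0.79), ([0.5623, 0.5304, 0.0721], 0.17)]
panel_centre [([0.5698, 0.0683, 0.0811], 0.71), ([0.5798, 0.0312, 0.0921], 0.28)]
loupe_c [([0.5742, 0.3393, 0.0289], 0.72)]
dropper [([0.4183, 0.3468, 0.0396], 0.63)]
3.25
```

Run:
```python
from h import *
a=load("scene1")["image"][140:280,230:400]; b=load("side1")["image"][140:310,220:410]
a=cv2.resize(a,None,fx=3,fy=3,interpolation=cv2.INTER_CUBIC);b=cv2.resize(b,None,fx=3,fy=3,interpolation=cv2.INTER_CUBIC)
cv2.imwrite("pics/a1.png",a);cv2.imwrite("pics/b1.png",b)
```

```text
(no output)
```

View pics/wrist1.png

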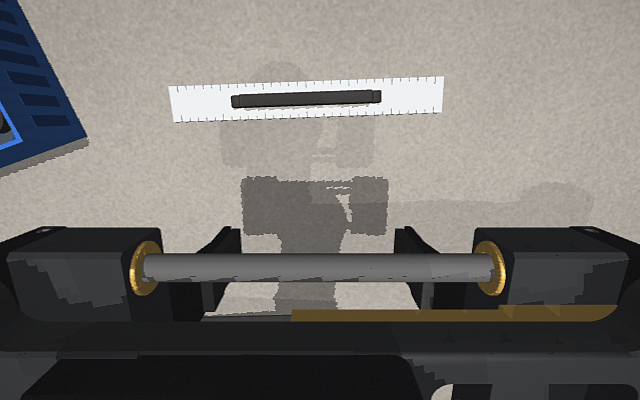

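View pics/a1.png

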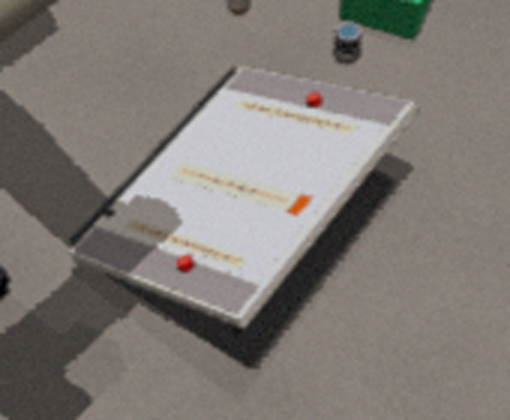

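View pics/b1.png

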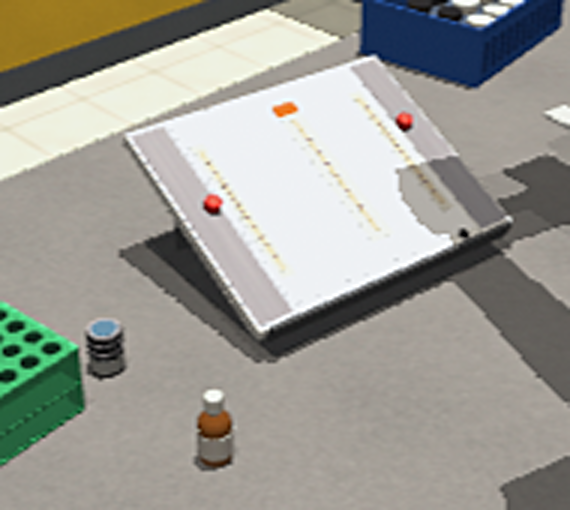

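```bash
cat > fit.py <<'E'
from h import *
from scipy.optimize import least_squares
w0={'fx':305.8737,'fy':305.8737,'cx':317.2139,'cy':198.5394,'position':np.array([0.62492923,-0.07078005,0.38548124]),'orientation':np.array([-14.9444579,-0.0248703,-179.964918])}
s=load("scene1"); d=load("side1")
# (frame, kind, pixel, weight)
UL,UR,LL,LR=[.13,.165],[.13,-.165],[-.13,.165],[-.13,-.165]
obs=[(s,UL,(367.7,175)),(s,UR,(311,248.3)),(s,LR,(255,223.3)),(s,'L',(334.5,172.9)),(s,'R',(291.3,227.4)),
 (d,UL,(262.9,185.2)),(d,UR,(345.7,159.5)),(d,LL,(307.7,251.7)),(d,'L',(290.8,207.7)),(d,'R',(354.7,180.2)),
 (w0,UR,(248,24)),(w0,LR,(487,89)),(w0,'R',(361.5,96.5)),
 (s,'T',(330,208.5)),(d,'T',(285.5/3+220,109.5/3+140)),(w0,'T',(271,220))]
def pt(p,k):
    M=panelR(p[2]); c=np.array([p[0],p[1],.088])
    if k=='L': q=[p[3],.13,.006]
    elif k=='R': q=[p[4],-.13,.006]
    elif k=='T': q=[p[6],p[5],0]
    else: q=[k[0],k[1],0]
    return c+M@np.array(q)
def res(p): return np.concatenate([(proj(f,pt(p,k))[0]-u)*(f["position"]@[0,0,1]+.4 if f is not w0 else .6) for f,k,u in obs])
if __name__=="__main__":
    r=least_squares(res,[.6,.02,0,.025,.025,0,.1],loss='soft_l1')
    print(r.x.round(4),np.degrees(r.x[2]))
    for f,k,u in obs: print(k,(proj(f,pt(r.x,k))[0]-u).round(1), 's' if f is s else 'd' if f is d else 'w')
    f=load("wrist1"); im=f["image"]
    m=((im.min(2)>200)).astype(np.uint8); m[:60]=0; m[140:]=0
    m=cv2.morphologyEx(m,cv2.MORPH_CLOSE,np.ones((3,3)))
    n,l,st,c=cv2.connectedComponentsWithStats(m); i=1+st[1:,4].argmax(); print(st[i])
    cnt=max(cv2.findContours((l==i).astype(np.uint8),cv2.RETR_EXTERNAL,cv2.CHAIN_APPROX_NONE)[0],key=len)[:,0]
    P=onplane(f,cnt,[0,0,.004],np.array([0,0,1.]))[:,:2]
    rr=cv2.minAreaRect((P*1000).astype(np.float32)); print(rr)
    # rail (dark): top at z=.026
    m=((im.max(2)<70)).astype(np.uint8); m[:75]=0; m[130:]=0; m[:,:200]=0
    n,l,st,c=cv2.connectedComponentsWithStats(m); i=1+st[1:,4].argmax(); print(st[i])
    cnt=max(cv2.findContours((l==i).astype(np.uint8),cv2.RETR_EXTERNAL,cv2.CHAIN_APPROX_NONE)[0],key=len)[:,0]
    P=onplane(f,cnt,[0,0,.02],np.array([0,0,1.]))[:,:2]
    print(cv2.minAreaRect((P*1000).astype(np.float32)))
E
python3 fit.py
```

```text
[ 0.5829  0.0438 -0.1479  0.0154  0.0283 -0.0139  0.0954] -8.475729360028785
[0.13, 0.165] [-0.1 -2.5] s
[0.13, -0.165] [-2.1 -3. ] s
[-0.13, -0.165] [-3.2 -0.3] s
L [-0.2 -0.7] s
R [-0.4 -0.8] s
[0.13, 0.165] [-2.  -0.7] d
[0.13, -0.165] [-1.3 -1.4] d
[-0.13, 0.165] [-1.5 -0.7] d
L [-0.5 -0.3] d
R [-0.4  0.2] d
[0.13, -0.165] [-2.1 -2.6] w
[-0.13, -0.165] [ 0.2 -1.8] w
R [-0.7 -0.3] w
T [-1.  -1.3] s
T [-0.6  0.2] d
T [-1.2 -0.9] w
[ 168   76  276   46 7347]
((434.14752197265625, -381.7161865234375), (40.37885665893555, 321.38140869140625), 82.07054901123047)
[ 231   90  150   18 1837]
((434.2976379394531, -381.52972412109375), (14.318754196166992, 168.67071533203125), 82.07582092285156)
```

```bash
cat >> h.py <<'E'
PC=np.array([.5829,.0438,.088]); PSI=-.1479; XL,XR=.0154,.0283
def P(q,pc=PC,psi=PSI): return np.array(pc)+panelR(psi)@np.array(q,float)
def edge_dirs(xl=XL,xr=XR,psi=PSI):
    "straightedge length dir (left) and up dir, world"
    M=panelR(psi); u=np.array([xl-xr,.26,0]); u/=np.linalg.norm(u); up=np.array([u[1],-u[0],0])
    return M@u,M@up,M[:,2],u,up
E
cat > pick.py <<'E'
from h import *
c=[.4342,-.3816]; o=[-90,0,-7.93]
lu,up,n,u,upq=edge_dirs()
op=toolrot(-n,-up)
mid=np.array([(XL+XR)/2,0,0]); tq=mid-upq*.046   # straightedge centre target in panel coords
print("place q",tq, op)
j0=env.inverse_kinematics([c[0],c[1],.0065],o); print(j0)
for h in (.1,.0065): print(env.inverse_kinematics(P(tq+[0,0,h]),op))
import sys
if len(sys.argv)>1:
    env.goto([c[0],c[1],.09],o)
    print(env.move_straight([c[0],c[1],.0065],rate=.06,force_limit=10), env.read_state()["position"])
    env.gripper_to(0.0,grasp_force=30); s=env.read_state(); print(s["opening"]*87,s["position"],s["force"])
    env.move_straight([c[0],c[1],.22],rate=.2); s=env.read_state(); print(s["opening"]*87,s["force"],s["clock"])
    f=env.grab_frame("wrist"); save(f,"wrist2")
E
python3 pick.py
```

```text
place q [-0.02409349 -0.0022795   0.        ] [-113.97383889    1.15490913   84.12116125]
[-2.52627829e+01  3.12831668e+01 -2.02831886e+01 -2.54444375e-14
 -3.84336446e+01 -7.26672171e+01]
[ 27.71850751   4.82527371 -47.84873622  39.35155906 -22.2583902
 -68.11419758]
None
```

Run:
```python
from h import *
lu,up,n,u,upq=edge_dirs()
mid=np.array([(XL+XR)/2,0,0])
for off in (.10,.046,.029):
  tq=mid-upq*off
  for s in (1,-1):
    for t in (-40,-30,-20,-10,0,10,20,30,40):
      t_=np.radians(t); down=-n*np.cos(t_)+lu*np.sin(t_)
      o=toolrot(down,-up*s)
      r=[env.inverse_kinematics(P(tq)+-down*h,o) for h in (.0065,.1)]
      print(off,s,t,[None if x is None else x.round(0) for x in r])
```

```text
0.1 1 -40 [array([  40.,   29.,  -48.,   59.,  -52., -109.]), array([  51.,   25.,  -41.,   45.,  -62., -100.])]
0.1 1 -30 [array([  35.,   24.,  -53.,   68.,  -42., -111.]), array([ 48.,  18., -46.,  48., -53., -99.])]
0.1 1 -20 [array([  26.,   19.,  -57.,   81.,  -31., -114.]), array([ 43.,  11., -51.,  51., -42., -96.])]
0.1 1 -10 [array([  11.,   16.,  -59.,  106.,  -18., -122.]), array([ 36.,   5., -55.,  54., -30., -92.])]
0.1 1 0 [None, array([ 28.,   2., -57.,  52., -18., -82.])]
0.1 1 10 [None, array([ 26.,   1., -52.,  21., -13., -50.])]
0.1 1 20 [array([ 13.,  16., -32., -38., -17.,  19.]), array([ 14.,   3., -35., -25., -25.,   5.])]
0.1 1 30 [array([ -0.,  18., -26., -56., -32.,  47.]), array([ -4.,   8., -27., -47., -40.,  37.])]
0.1 1 40 [array([-10.,  23., -23., -65., -46.,  61.]), array([-16.,  15., -23., -56., -54.,  54.])]
0.1 -1 -40 [array([ 40.,  29., -48.,  59., -52.,  71.]), array([ 51.,  25., -41.,  45., -62.,  80.])]
0.1 -1 -30 [array([ 35.,  24., -53.,  68., -42.,  69.]), array([ 48.,  18., -46.,  48., -53.,  81.])]
0.1 -1 -20 [array([ 26.,  19., -57.,  81.
[... 3434 characters left out ...]
  48., -55.,  90.])]
0.029 -1 -20 [array([ 26.,  21., -48.,  70., -33.,  80.]), array([ 38.,  14., -42.,  49., -44.,  94.])]
0.029 -1 -10 [array([ 18.,  17., -51.,  80., -20.,  79.]), array([ 32.,   9., -45.,  47., -33., 101.])]
0.029 -1 0 [None, array([ 27.,   6., -45.,  36., -24., 116.])]
0.029 -1 10 [None, array([ 22.,   5., -38.,   8., -22., 147.])]
0.029 -1 20 [array([  12.,   17.,  -25.,  -30.,  -22., -168.]), array([  11.,    7.,  -26.,  -23.,  -31., -175.])]
0.029 -1 30 [array([   1.,   20.,  -18.,  -49.,  -35., -143.]), array([  -3.,   11.,  -19.,  -43.,  -43., -149.])]
0.029 -1 40 [array([  -7.,   24.,  -14.,  -59.,  -48., -129.]), array([ -13.,   17.,  -14.,  -53.,  -56., -133.])]
```

```bash
cat >> h.py <<'E'
T=np.radians(24); H=.0095
def tool_on_edge(n,lu,up):
    down=-n*np.cos(T)+lu*np.sin(T); return toolrot(down,-up),down
E
cat > pick.py <<'E'
from h import *
import sys
a=np.radians(82.07); upb=np.array([np.cos(a),np.sin(a),0]); nb=np.array([0,0,1.]); lub=np.cross(nb,upb)
ob,db=tool_on_edge(nb,lub,upb)
c=np.array([.4342,-.3816,0])
lu,up,n,u,upq=edge_dirs(); op,dp=tool_on_edge(n,lu,up)
mid=np.array([(XL+XR)/2,0,0]); tq=mid-upq*.046
print(tq,ob,op)
for z in (.2,.08,H): print(env.inverse_kinematics(c+[0,0,z],ob))
for h in (.12,.06,H): print(env.inverse_kinematics(P(tq+[0,0,h]),op))
if len(sys.argv)>1:
    env.goto(c+[0,0,.08],ob)
    print(env.move_straight(c+[0,0,H],rate=.06,force_limit=10), env.read_state()["position"])
    env.gripper_to(0.0,grasp_force=30); s=env.read_state(); print(s["opening"]*87,s["position"],s["force"])
    env.move_straight(c+[0,0,.2],rate=.2); s=env.read_state(); print(s["opening"]*87,s["force"],s["clock"])
    f=env.grab_frame("wrist"); save(f,"wrist2")
    f=env.grab_frame("scene"); save(f,"scene2")
E
python3 pick.py
```

```text
[-0.02409349 -0.0022795   0.        ] [-90.   -24.   172.07] [-115.73544668  -20.68067755   94.29571561]
[-22.15972433  29.81491304   3.78059325   5.74431315 -87.32266254
 102.77421327]
[-22.16561741  36.03887996  -3.79951055   5.98500584 -73.58961938
 101.35234019]
[-22.17339787  40.76698192  -6.69732263   6.28874852 -66.00665287
 100.49025669]
[ 13.19618843   3.94105556 -26.74157314 -27.20369809 -32.72132537
   5.91714961]
[ 10.43151431  11.10836684 -25.5279842  -34.11906862 -28.76183316
  15.73651494]
[  8.03975841  17.30860329 -23.6401893  -40.46144042 -26.45482721
  24.58062101]
```

```bash
python3 pick.py go
```

```text
[-0.02409349 -0.0022795   0.        ] [-90.   -24.   172.07] [-115.73544668  -20.68067755   94.29571561]
[-22.15972433  29.81491304   3.78059325   5.74431315 -87.32266254
 102.77421327]
[-22.16561741  36.03887996  -3.79951055   5.98500584 -73.58961938
 101.35234019]
[-22.17339787  40.76698192  -6.69732263   6.28874852 -66.00665287
 100.49025669]
[ 13.19618843   3.94105556 -26.74157314 -27.20369809 -32.72132537
   5.91714961]
[ 10.43151431  11.10836684 -25.5279842  -34.11906862 -28.76183316
  15.73651494]
[  8.03975841  17.30860329 -23.6401893  -40.46144042 -26.45482721
  24.58062101]
False [ 0.43451657 -0.38177054  0.00992831]
13.732494294026123 [ 0.43418369 -0.38155701  0.00949009] [0.47691047 0.42387516 0.22061819]
13.83930082165217 [ 0.35416077 -0.41032436 -2.31031573] 8.3167
```

View pics/wrist2.png

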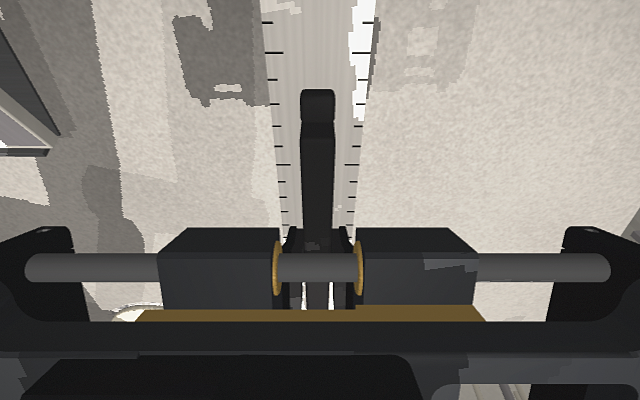

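View pics/scene2.png

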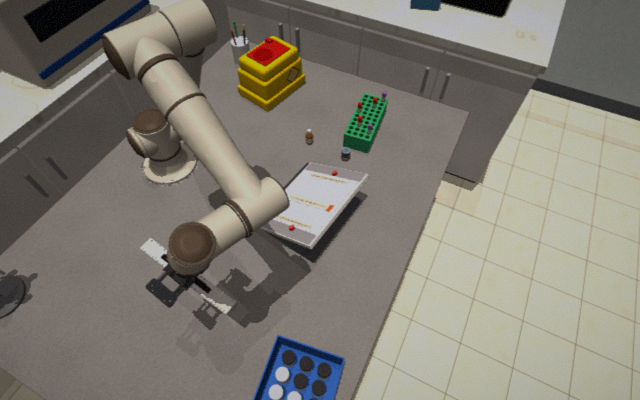

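```bash
cat > place.py <<'E'
from h import *
lu,up,n,u,upq=edge_dirs(); op,dp=tool_on_edge(n,lu,up)
mid=np.array([(XL+XR)/2,0,0]); tq=mid-upq*.046
env.goto(P(tq+[0,0,.13]),op)
f=env.grab_frame("wrist"); save(f,"wrist3")
f=env.grab_frame("side"); save(f,"side3")
s=env.read_state(); print(s["position"],s["force"],s["clock"])
E
python3 place.py
```

```text
[0.50882967 0.05215446 0.19673592] [ 0.21140457  0.11062469 -1.92857994] 10.1083
```

View pics/wrist3.png

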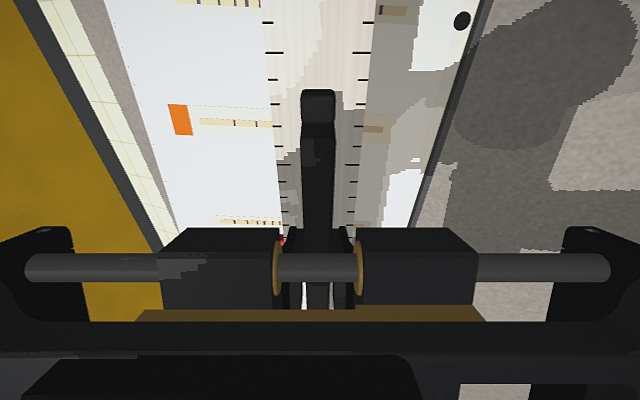

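View pics/side3.png

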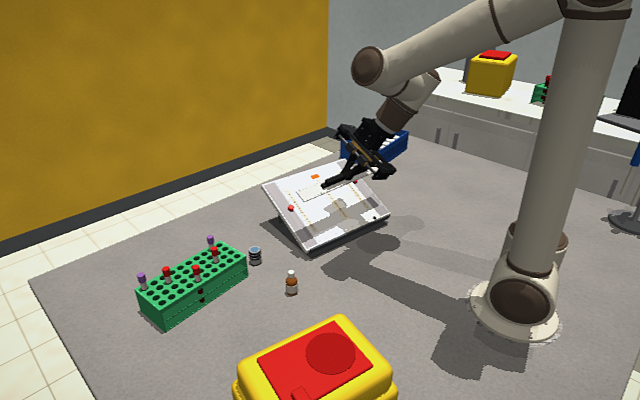

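```bash
cat > place2.py <<'E'
from h import *
lu,up,n,u,upq=edge_dirs(); op,dp=tool_on_edge(n,lu,up); M=panelR(PSI)
mid=np.array([(XL+XR)/2,0,0]); tq=mid-upq*.046
env.move_straight(P(tq+[0,0,.035]),rate=.15)
print(env.move_straight(P(tq+[0,0,H-.004]),rate=.03,force_limit=4))
s=env.read_state(); print("q",M.T@(s["position"]-PC),s["force"])
env.gripper_to(0.5); s=env.read_state(); print("q",M.T@(s["position"]-PC),s["force"],s["opening"])
p=s["position"]
env.move_straight(p-dp*.10+0*n,rate=.2)
f=env.grab_frame("wrist"); save(f,"wrist4")
f=env.grab_frame("scene"); save(f,"scene4")
print(env.read_state()["clock"])
E
python3 place2.py
```

```text
True
q [-0.02433736 -0.00231534  0.00965428] [-0.39456528 -0.64867209  4.03990095]
q [-0.02590516 -0.00242052  0.00925987] [-0.27268639 -0.41840869  0.46360678] 0.4991685744242867
13.2417
```

View pics/wrist4.png

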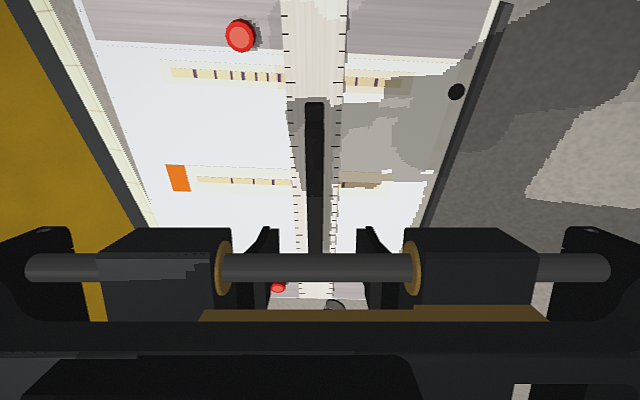

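View pics/scene4.png

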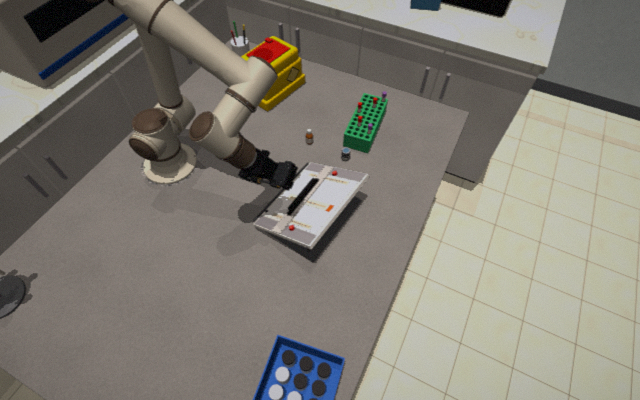

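Run:
```python
from h import *
f=load("wrist4"); print(f["position"],f["orientation"])
M=panelR(PSI); n=M[:,2]
print("L",proj(f,P([XL,.13,.01])),"R",proj(f,P([XR,-.13,.01])), redblobs(f["image"],20))
for b,_ in redblobs(f["image"],20): print(b,M.T@(onplane(f,b,P([0,0,.006]),n)[0]-PC))
q=lambda uv,z:(M.T@(onplane(f,uv,P([0,0,z]),n)-PC).T).T.round(4)
# panel edges & blade edges & strip
print("blade edges row 60", q([[285,60],[346,60],[283,20],[348,20]],.004))
print("tab/strip", q([[200,179],[280,182],[166,165],[170,191],[190,191],[187,165]],0))
im=f["image"][0:300,120:480]; cv2.imwrite("pics/z4.png",cv2.resize(im,None,fx=2,fy=2,interpolation=cv2.INTER_CUBIC))
```

```text
[ 0.45322013 -0.11225513  0.28263154] [-37.70732874  23.68548278 174.61825956]
L [[275.29897208 286.98443529]] R [[239.02057335  36.64046187]] [(array([239.7,  35.6]), np.int32(336)), (array([277.2, 287.3]), np.int32(54))]
[239.7  35.6] [ 0.0286678  -0.12978951  0.006     ]
[277.2 287.3] [0.01380347 0.136294   0.006     ]
blade edges row 60 [[ 0.0006 -0.1161  0.004 ]
 [-0.04   -0.1181  0.004 ]
 [ 0.0014 -0.1394  0.004 ]
 [-0.0387 -0.1414  0.004 ]]
tab/strip [[ 0.0772 -0.0127  0.    ]
 [ 0.007  -0.0127  0.    ]
 [ 0.1033 -0.0261  0.    ]
 [ 0.1069  0.002   0.    ]
 [ 0.0888  0.0012 -0.    ]
 [ 0.0855 -0.0269 -0.    ]]
```

View pics/z4.png

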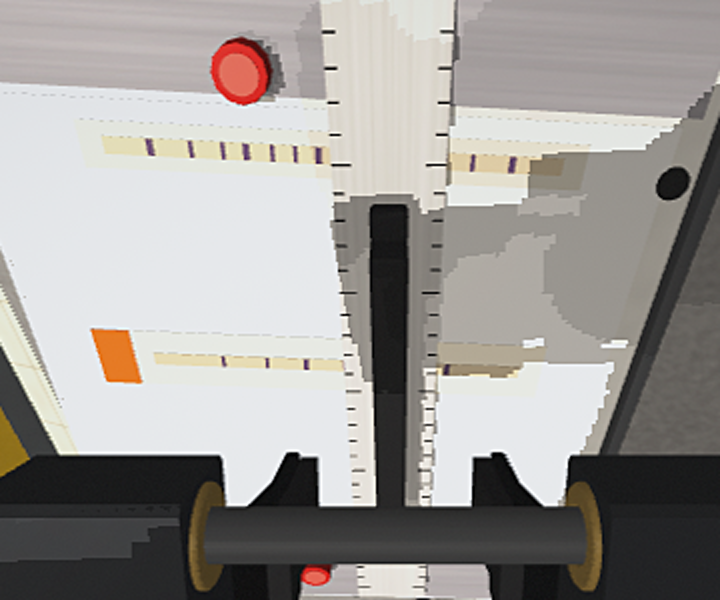

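```bash
cat > push.py <<'E'
from h import *
lu,up,n,u,upq=edge_dirs(); op,dp=tool_on_edge(n,lu,up); M=panelR(PSI)
mid=np.array([(XL+XR)/2,0,0]); tq=mid-upq*.046; h=np.array([0,0,H+.001])
def st(m):
    s=env.read_state(); q=M.T@(s["position"]-PC); print(m,"q",q.round(4),"along up",round((q-tq)@upq,4),"f",(M.T@s["force"]).round(2),round(s["clock"],2))
env.move_straight(P(tq+h),rate=.15); st("down")
print(env.move_straight(P(tq+h+upq*.012),rate=.08,force_limit=8)); st("near")
print(env.move_straight(P(tq+h+upq*.024),rate=.03,force_limit=8)); st("slid")
print(env.move_straight(P(tq+h+upq*.042),rate=.015,force_limit=5)); st("contact?")
f=env.grab_frame("side"); save(f,"side5"); f=env.grab_frame("scene"); save(f,"scene5"); st("hold")
E
python3 push.py
python3 - <<'E'
from h import *
for n,(r0,r1,c0,c1) in {"scene5":(140,280,230,400),"side5":(140,310,220,410)}.items():
    cv2.imwrite(f"pics/z{n}.png",cv2.resize(load(n)["image"][r0:r1,c0:c1],None,fx=3,fy=3,interpolation=cv2.INTER_CUBIC))
E
```

```text
down q [-0.024  -0.0024  0.0105] along up 0.0001 f [0.5  1.13 0.38] 14.05
False
near q [-0.0108 -0.0017  0.0113] along up 0.0133 f [-0.74 -0.12  0.19] 14.35
False
slid q [-0.003  -0.0009  0.0105] along up 0.0211 f [-4.39 -1.16  5.02] 14.9
True
contact? q [ 0.0056 -0.0004  0.0101] along up 0.0298 f [-0.31 -0.76  0.32] 15.7
hold q [ 0.0052 -0.0004  0.0099] along up 0.0293 f [ 0.29 -0.01 -0.72] 15.8
```

View pics/zscene5.png

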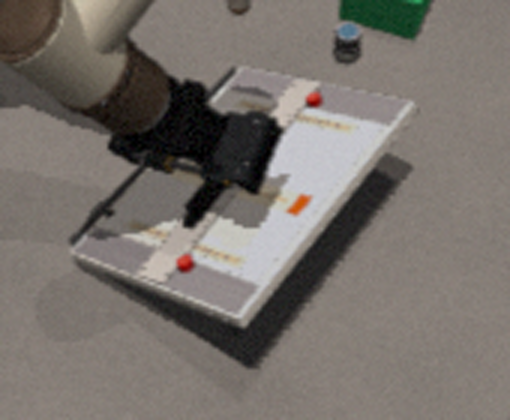

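View pics/zside5.png

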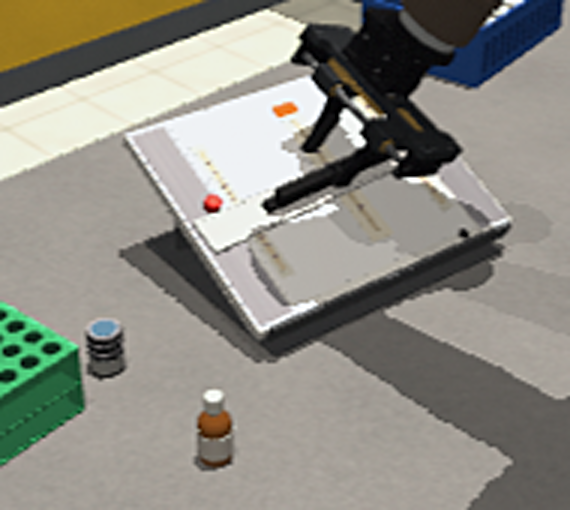

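```bash
cat > look.py <<'E'
from h import *
lu,up,n,u,upq=edge_dirs(); op,dp=tool_on_edge(n,lu,up); M=panelR(PSI)
p=env.read_state()["position"]
env.move_straight(p-up*.008,rate=.08)
p=env.read_state()["position"]
env.move_straight(p-dp*.10,rate=.2)
f=env.grab_frame("wrist"); save(f,"wrist6"); print(redblobs(f["image"],20),env.read_state()["clock"])
im=f["image"][0:300,120:480]; cv2.imwrite("pics/z6.png",cv2.resize(im,None,fx=2,fy=2,interpolation=cv2.INTER_CUBIC))
for hh in (.03,.005):
  for a in (-.040,-.03,-.012,-.008): print(a,env.inverse_kinematics(P([a,.007,hh]),op))
E
python3 look.py
```

```text
[(array([273.8,  34.3]), np.int32(354)), (array([294.5, 286. ]), np.int32(58))] 16.75
-0.04 [ 10.72844911  14.26640795 -26.42238434 -38.64761531 -25.35892825
  20.6105592 ]
-0.03 [ 10.51185819  14.60315874 -25.31645818 -37.78878107 -26.06544274
  19.81286067]
-0.012 [ 10.11001664  15.2459028  -23.27680617 -36.35503706 -27.36775029
  18.49233589]
-0.008 [ 10.01937946  15.39487907 -22.81525562 -36.05441932 -27.66194684
  18.21681259]
-0.04 [  9.34150068  17.44628245 -25.24780534 -42.22030562 -24.50367133
  25.56716521]
-0.03 [  9.22586024  17.71834001 -24.20042363 -41.16554554 -25.13953252
  24.4908316 ]
-0.012 [  8.98336383  18.25010173 -22.26076798 -39.40576178 -26.33160212
  22.71477668]
-0.008 [  8.924622    18.37533192 -21.82042786 -39.03718335 -26.60402739
  22.34553247]
```

View pics/z6.png

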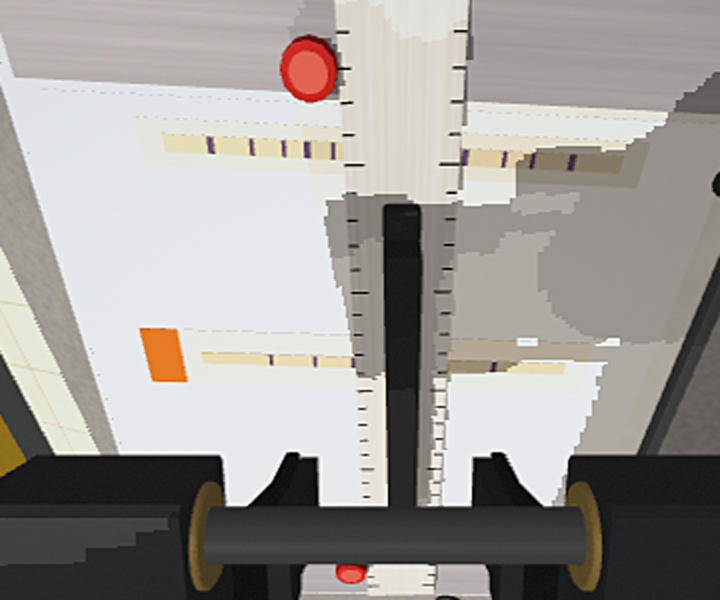

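```bash
cat > push2.py <<'E'
from h import *
lu,up,n,u,upq=edge_dirs(); op,dp=tool_on_edge(n,lu,up); M=panelR(PSI)
mid=np.array([(XL+XR)/2,0.007,0])
def st(m):
    s=env.read_state(); q=M.T@(s["position"]-PC); print(m,"q",q.round(4),"dist below mid",round(-(q-mid)@upq,4),"f",(M.T@s["force"]).round(2),round(s["clock"],2))
a=mid-upq*.076
env.gripper_to(0.0,grasp_force=10)
env.move_straight(P(a+[0,0,.03]),rate=.2)
print(env.move_straight(P(a+[0,0,.0055]),rate=.05,force_limit=5)); st("down")
env.dwell(.15); st("settled")
print(env.move_straight(P(a+upq*.022+[0,0,.0055]),rate=.015,force_limit=5)); st("contact")
f=env.grab_frame("scene"); save(f,"scene7"); st("hold")
E
python3 push2.py
```

```text
False
down q [-0.0539  0.0031  0.0055] dist below mid 0.0758 f [ 0.24 -1.5   0.19] 19.01
settled q [-0.054   0.0033  0.0057] dist below mid 0.0759 f [-0.61  0.11  0.1 ] 19.16
True
contact q [-0.0382  0.0041  0.005 ] dist below mid 0.0602 f [ 0.73 -0.24  1.04] 20.33
hold q [-0.0384  0.004   0.005 ] dist below mid 0.0603 f [0.51 0.65 0.33] 20.38
```

```bash
cat > push3.py <<'E'
from h import *
lu,up,n,u,upq=edge_dirs(); op,dp=tool_on_edge(n,lu,up); M=panelR(PSI)
mid=np.array([(XL+XR)/2,0.007,0])
def st(m):
    s=env.read_state(); q=M.T@(s["position"]-PC); print(m,"q",q.round(4),"below",round(-(q-mid)@upq,4),"f",(M.T@s["force"]).round(2),round(s["clock"],2))
for k in range(3):
    r=env.move_straight(P(mid-upq*(.0600-.0015*k)+[0,0,.0055]),rate=.01,force_limit=6); st(r)
    env.dwell(.1); st("dw")
    if abs((M.T@env.read_state()["force"])[0])>6: break
E
python3 push3.py
python3 - <<'E'
from h import *
f=env.grab_frame("scene"); save(f,"scene8"); cv2.imwrite("pics/z8.png",cv2.resize(f["image"][140:280,230:400],None,fx=3,fy=3,interpolation=cv2.INTER_CUBIC)); print(redblobs(f["image"],5)[-2:])
E
```

```text
False q [-0.038   0.004   0.0054] below 0.0599 f [-0.34 -0.44 -0.03] 20.65
dw q [-0.0381  0.004   0.0054] below 0.06 f [0.92 0.81 0.17] 20.75
False q [-0.0375  0.0041  0.0054] below 0.0595 f [-2.05  0.15  0.43] 21.05
dw q [-0.0376  0.004   0.0054] below 0.0595 f [-2.25 -0.03  1.73] 21.15
False q [-0.0373  0.0041  0.0053] below 0.0592 f [-4.96 -0.35  2.22] 21.45
dw q [-0.0373  0.0041  0.0053] below 0.0592 f [-4.54 -1.31  1.91] 21.55
[(array([334.1, 172.3]), np.int32(9)), (array([291.1, 226.9]), np.int32(14))]
```

View pics/z8.png

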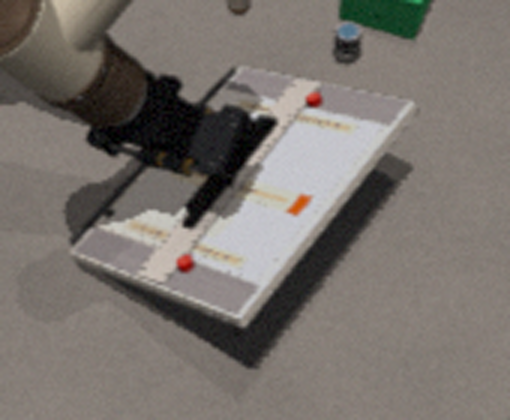

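```bash
cat > push4.py <<'E'
from h import *
lu,up,n,u,upq=edge_dirs(); op,dp=tool_on_edge(n,lu,up); M=panelR(PSI)
mid=np.array([(XL+XR)/2,0.007,0])
def st(m):
    s=env.read_state(); q=M.T@(s["position"]-PC); f=M.T@s["force"]; print(m,"q",q.round(4),"below",round(-(q-mid)@upq,4),"f",f.round(2),round(s["clock"],2)); return f
for k in range(5):
    r=env.move_straight(P(mid-upq*(.0562-.0008*k)+[0,0,.0055]),rate=.01,force_limit=5)
    env.dwell(.1); f=st(r)
    if f[0]<-8: break
E
python3 push4.py
```

```text
False q [-0.0373  0.0041  0.0053] below 0.0592 f [-4.55 -0.86  2.  ] 21.95
False q [-0.0372  0.0041  0.0053] below 0.0591 f [-6.23 -1.61  3.55] 22.3
False q [-0.0371  0.0041  0.0053] below 0.059 f [-6.65 -1.63  3.05] 22.65
False q [-0.037   0.0041  0.0053] below 0.059 f [-8.21 -1.78  4.01] 23.0
```

```bash
cat > look2.py <<'E'
from h import *
lu,up,n,u,upq=edge_dirs(); op,dp=tool_on_edge(n,lu,up); M=panelR(PSI)
p=env.read_state()["position"]
env.move_straight(p-up*.012,rate=.08)
p=env.read_state()["position"]
env.move_straight(p-dp*.11+up*.03,rate=.2)
env.dwell(.1)
f=env.grab_frame("wrist"); save(f,"wrist9"); print(redblobs(f["image"],20),env.read_state()["clock"])
im=f["image"][0:110,150:450]; cv2.imwrite("pics/z9a.png",cv2.resize(im,None,fx=2.6,fy=2.6,interpolation=cv2.INTER_CUBIC))
im=f["image"][200:320,220:420]; cv2.imwrite("pics/z9b.png",cv2.resize(im,None,fx=4,fy=4,interpolation=cv2.INTER_CUBIC))
E
python3 look2.py
```

```text
[(array([248.8,  28.4]), np.int32(338))] 24.2417
```

View pics/wrist9.png

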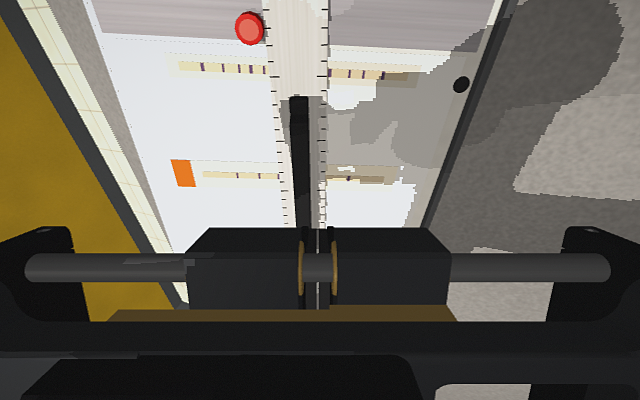

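View pics/z9a.png

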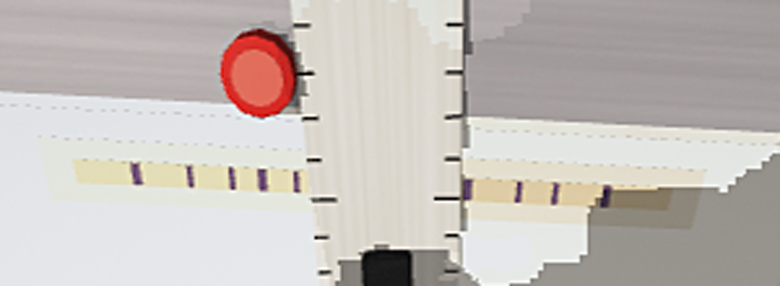

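View pics/z9b.png

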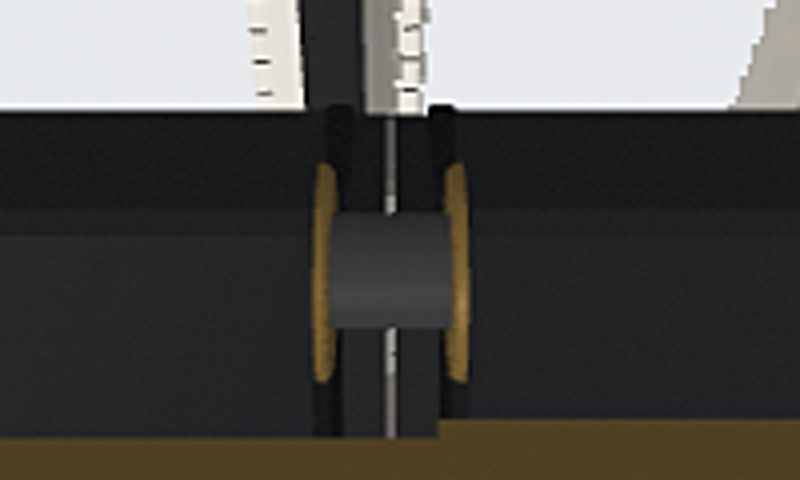

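```bash
cat > view.py <<'E'
from h import *
print(env.inverse_kinematics([.57,.27,.28],[-90,0,80]))
s=env.read_state()["position"]
env.move_straight(s+[0,0,.06],rate=.25)
env.goto([.57,.25,.28],[-90,0,80])
for n in ("wrist","scene","side"):
    f=env.grab_frame(n); save(f,n+"10")
    if n!="wrist": print(n,[(t,[(x["xyz"],x["score"]) for x in env.search_frame(f,t)]) for t in ("loupe_c","tube_rack","dropper")])
    else: print(redblobs(f["image"],20))
print(env.read_state()["clock"])
E
python3 view.py
```

```text
[ 40.022824    20.83054665   6.82055833   0.         -75.99001168
 -50.022824  ]
[(array([265.7, 118.4]), np.int32(118))]
scene [('loupe_c', [([0.5882, 0.3232, 0.0368], 0.63)]), ('tube_rack', [([0.6062, 0.4532, 0.0703], 0.55)]), ('dropper', [])]
side [('loupe_c', [([0.5743, 0.3358, 0.029], 0.53)]), ('tube_rack', [([0.5622, 0.5339, 0.0695], 0.85)]), ('dropper', [([0.4158, 0.3464, 0.0385], 0.77)])]
26.075
```

View pics/wrist10.png

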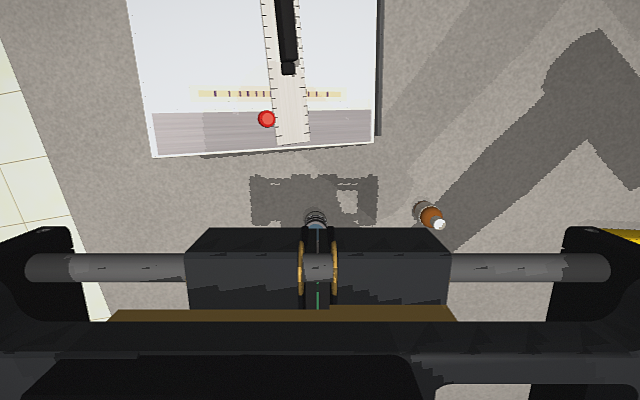

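View pics/scene10.png

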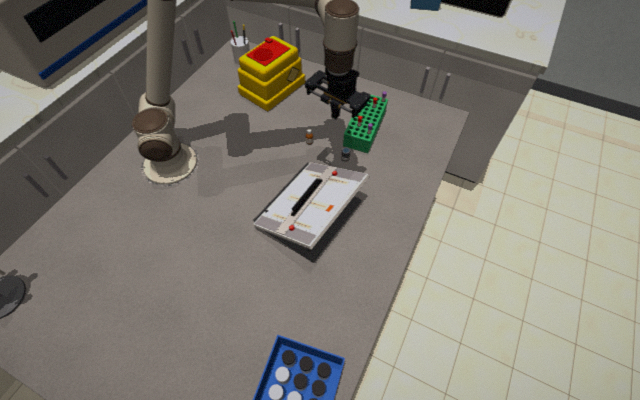

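Run:
```python
from h import *
M=panelR(PSI); n=M[:,2]
f=load("wrist10"); cv2.imwrite("pics/z10.png",cv2.resize(f["image"][0:170,190:350],None,fx=5,fy=5,interpolation=cv2.INTER_CUBIC)[:, :800][250:850])
s=load("scene10");cv2.imwrite("pics/z10s.png",cv2.resize(s["image"][80:260,230:420],None,fx=3.2,fy=3.2,interpolation=cv2.INTER_CUBIC))
```

```text
(no output)
```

View pics/z10.png

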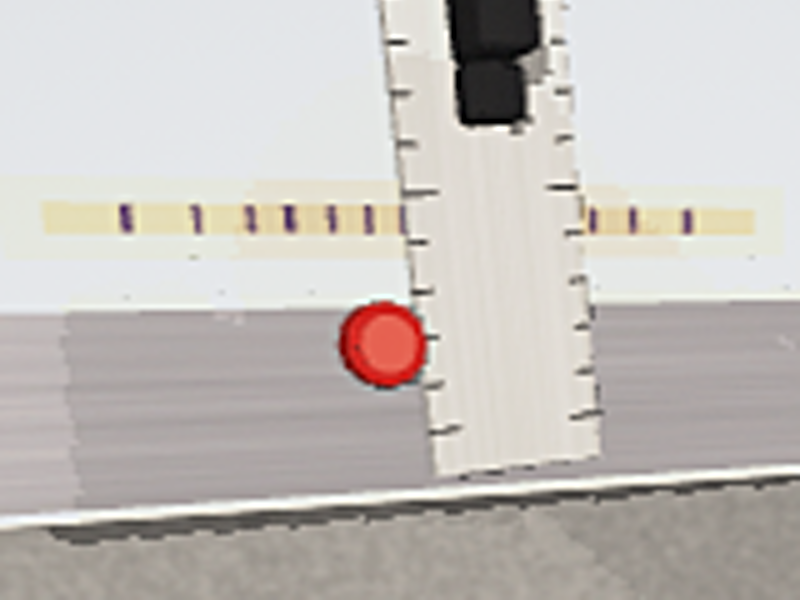

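View pics/z10s.png

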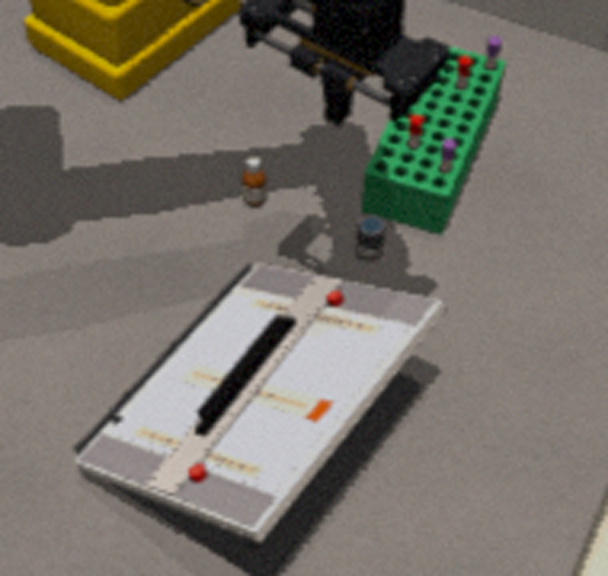

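Run:
```python
from h import *
M=panelR(PSI); n=M[:,2]
q=lambda f,uv,z:(M.T@(onplane(f,uv,P([0,0,z]),n)-PC).T).T
def ana(f,pink,edge):
    m=q(f,pink,.01)[0]; e=q(f,edge,.004); d=e[1]-e[0]; d/=np.linalg.norm(d); nn=np.array([d[1],-d[0]*1,0]); nn=np.array([-d[1],d[0],0]); 
    dist=abs((m-e[0])[:2]@nn[:2]); print("mag",m.round(4),"edge pts",e.round(4).tolist(),"dist",dist.round(4), "slope",(d[0]/d[1]).round(4))
f=load("wrist9"); z=lambda a,b:(a/2.6+150-.3,b/2.6-.3)
ana(f,z(258,78),[z(298,24),z(321,236)])
# red & tick based: ticks start
f=load("wrist10"); z=lambda a,b:(a/5+190-.4,(b+250)/5-.4)
ana(f,z(388,343),[z(386,40),z(435,470)])
f=load("wrist6"); z=lambda a,b:(a/2+120-.25,b/2-.25)
ana(f,z(307,70),[z(338,30),z(350,245)])
```

```text
mag [ 0.028  -0.1297  0.01  ] edge pts [[0.0185, -0.1405, 0.004], [0.0149, -0.0904, 0.004]] dist 0.0102 slope -0.0723
mag [0.0128 0.1301 0.01  ] edge pts [[0.0073, 0.0689, 0.004], [0.0023, 0.158, 0.004]] dist 0.0089 slope -0.0568
mag [ 0.0284 -0.1304  0.01  ] edge pts [[0.0191, -0.1407, 0.004], [0.015, -0.0702, 0.004]] dist 0.0099 slope -0.0585
```

```bash
cat > view2.py <<'E'
from h import *
m=P([.028,-.13,.01]); print(m)
env.goto([m[0]-.005,m[1]+.075,.19],[-90,0,82])
f=env.grab_frame("wrist"); save(f,"wrist11"); print(redblobs(f["image"],20),f["position"])
print(env.read_state()["clock"])
(u,v),_=redblobs(f["image"],20)[0]; u=int(u);v=int(v)
a,b=max(v-60,0),max(u-60,0); print(a,b)
cv2.imwrite("pics/z11.png",cv2.resize(f["image"][a:a+90,b:b+130],None,fx=6,fy=6,interpolation=cv2.INTER_CUBIC))
E
python3 view2.py
```

```text
[ 0.58502007 -0.08795078  0.10852408]
[(array([296.2, 111.5]), np.int32(228))] [ 0.57079969 -0.08231515  0.35351482]
27.2
51 236
```

View pics/z11.png

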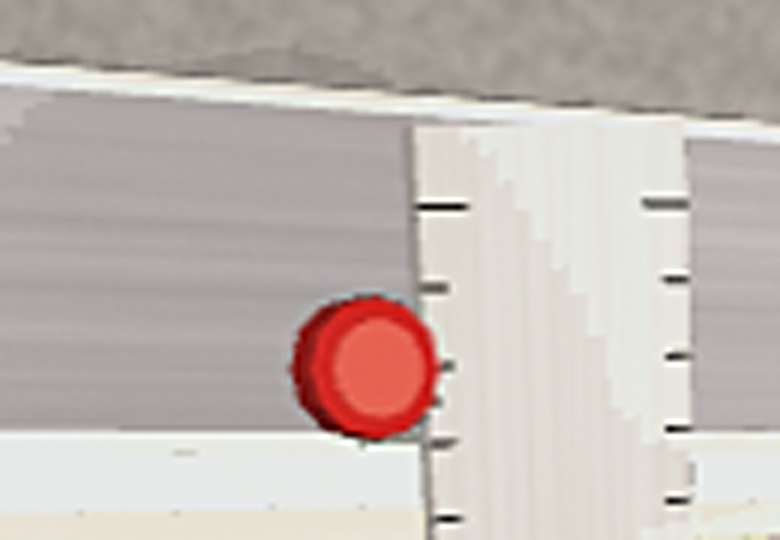

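View pics/wrist11.png

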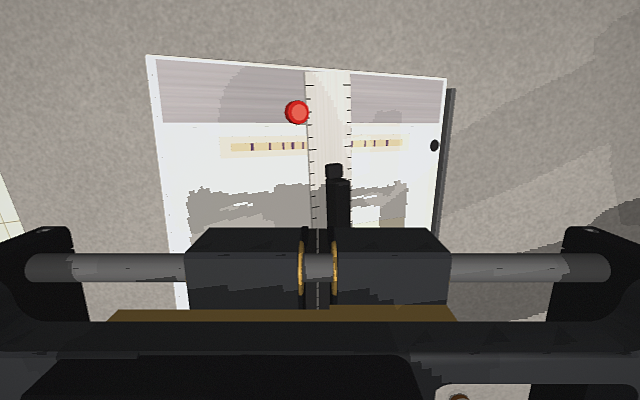

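Run:
```python
from h import *
M=panelR(PSI); n=M[:,2]
q=lambda f,uv,z:(M.T@(onplane(f,uv,P([0,0,z]),n)-PC).T).T
f=load("wrist11"); z=lambda a,b:(a/6+236-.4,b/6+51-.4)
m=q(f,z(378,367),.01)[0]; e=q(f,[z(415,150),z(434,520)],.004); d=(e[1]-e[0])/np.linalg.norm(e[1]-e[0]); print(m,e, abs((m-e[0])[0]*d[1]-(m-e[0])[1]*d[0]), d[0]/d[1])
# rack top corners from scene10 (zoom 3.2, off 230,80), z=.07
s=load("scene10"); zs=lambda a,b:(a/3.2+230,b/3.2+80)
nz=np.array([0,0,1.])
print("rack",onplane(s,[zs(366,178),zs(445,197),zs(503,65),zs(455,50)],[0,0,.07],nz).round(3))
d=load("side10"); cv2.imwrite("pics/z10d.png",cv2.resize(d["image"][220:340,120:320],None,fx=4,fy=4,interpolation=cv2.INTER_CUBIC))
```

```text
[ 0.02768187 -0.13010609  0.01      ] [[ 0.02016001 -0.1572544   0.004     ]
 [ 0.01740941 -0.11024057  0.004     ]] 0.009094650976388868 -0.058506215027630704
rack [[0.563 0.368 0.07 ]
 [0.658 0.383 0.07 ]
 [0.637 0.624 0.07 ]
 [0.572 0.623 0.07 ]]
```

View pics/z10d.png

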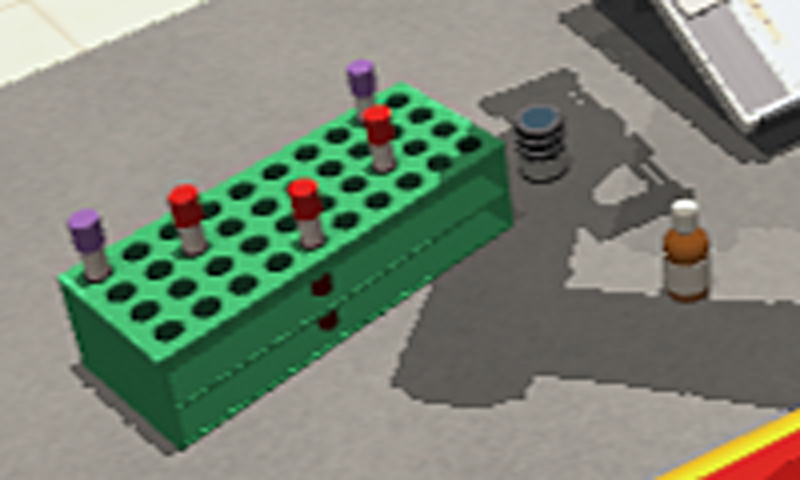

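```bash
cat > view3.py <<'E'
from h import *
s=env.read_state()["position"]
env.goto([.584,.395,.20],[-90,0,90])
env.dwell(.1)
f=env.grab_frame("wrist"); save(f,"wrist12"); print(f["position"],f["orientation"]); st=env.read_state(); print(st["position"],st["tool_rot"],st["clock"])
for x in env.trace(f,"loupe_c")[:1]:
    ys,xs=np.where(x["mask"]); print(x["score"],xs.min(),xs.max(),ys.min(),ys.max())
a=proj(f,[.584,.331,.044])[0].astype(int); print(a)
r0,c0=max(a[1]-60,0),a[0]-70; print(r0,c0)
cv2.imwrite("pics/z12.png",cv2.resize(f["image"][r0:r0+110,c0:c0+140],None,fx=5,fy=5,interpolation=cv2.INTER_CUBIC))
E
python3 view3.py
```

```text
[0.58441264 0.32271938 0.36323316] [-1.49445403e+01 -1.85275928e-02  1.79922315e+02]
[0.5846055  0.39360399 0.20031783] [-9.00086148e+01 -4.53395878e-03  8.98894243e+01] 28.8583
0.83 301 332 107 139
[317 125]
65 247
```

View pics/z12.png

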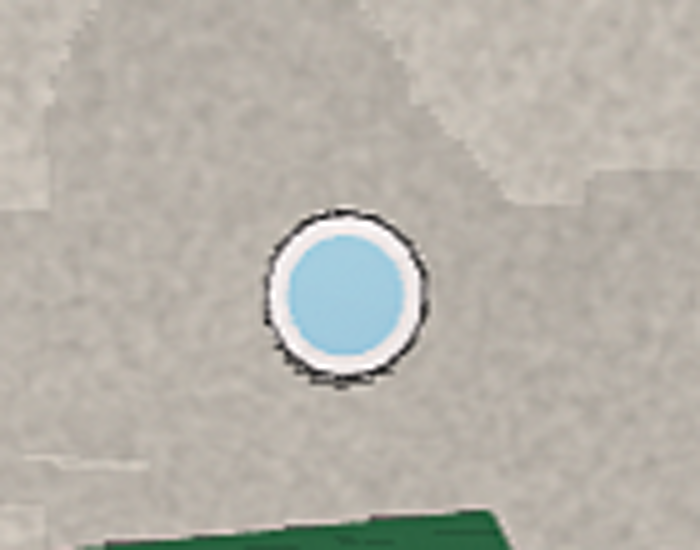

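View pics/wrist12.png

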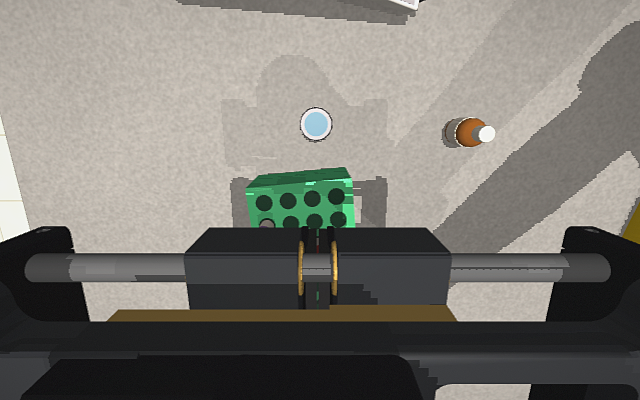

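```bash
cat > loupe.py <<'E'
from h import *
import sys
f=load("wrist12"); z=lambda a,b:(a/5+247-.4,b/5+65-.4); nz=np.array([0,0,1.])
c=onplane(f,z(346,295),[0,0,.044],nz)[0]; print("loupe",c, "foot-ish rim chk")
print("rack front",onplane(f,[z(80,548),z(492,512)],[0,0,.0],nz).round(3))
A24=np.radians(24); ph=np.radians(-85); d=np.array([np.cos(ph),np.sin(ph),0])
G=.030
def grip_pose(c,n,d,jaw,G=G):
    "c: foot centre; returns TCP pos, rot"
    down=-(n*np.cos(A24)+d*np.sin(A24)); return c+n*G+down*.019, toolrot(down,jaw), down
foot=np.array([c[0],c[1],0])
pb,ob,db=grip_pose(foot,nz,d,-np.cross(nz,d))
print(pb,ob); 
for k in (0,.07,.12): print(env.inverse_kinematics(pb+[0,0,k],ob))
M=panelR(PSI); lq=np.array([.031,-.0130,0])
pp,op,dp=grip_pose(P(lq),M[:,2],M[:,0],-M[:,1]); print(pp,op,dp)
for k in (0,.03,.10): print(env.inverse_kinematics(pp+M[:,2]*k,op))
if len(sys.argv)>1:
    env.gripper_to(0.75)
    env.goto(pb+[0,0,.09],ob)
    print(env.move_straight(pb,rate=.09,force_limit=8))
    env.gripper_to(0.0,grasp_force=12); s=env.read_state(); print(s["opening"]*87,s["position"],s["force"])
    env.move_straight(pb+[0,0,.13]-nz*0,rate=.2); s=env.read_state(); print(s["opening"]*87,s["clock"])
    for n in ("wrist","side"): save(env.grab_frame(n),n+"13")
E
python3 loupe.py
```

```text
loupe [0.58575192 0.32928291 0.044     ] foot-ish rim chk
rack front [[0.65  0.389 0.   ]
 [0.551 0.381 0.   ]]
[0.58507838 0.3369815  0.01264264] [-90. -24.  95.]
[ 32.18397817  36.31875141  -1.4898839  -30.76246619 -45.02205402
  -6.52583183]
[ 32.56990509  31.28407483   0.31601902 -27.70995469 -50.83986836
 -11.39963765]
[ 32.77998311  28.15999388   2.43014437 -25.9129944  -55.43288929
 -14.55841195]
[0.59692615 0.02856678 0.1090152 ] [-90.           0.         171.52595421] [-0. -0. -1.]
[ 1.82494212e+01  2.52241927e+01 -1.21701425e+01  2.54444375e-14
 -5.26056649e+01  6.32765330e+01]
[ 1.88066585e+01  2.25096950e+01 -1.21006865e+01  2.54444375e-14
 -5.53896184e+01  6.27192957e+01]
[ 2.02009100e+01  1.65127645e+01 -1.10798014e+01  2.54444375e-14
 -6.24074340e+01  6.13250442e+01]
```

```bash
sed -i 's/env.goto(pb+\[0,0,.09\],ob)/env.goto(pb+[0,0,.14],ob)/; s/print(env.move_straight(pb,rate=.09,force_limit=8))/env.move_straight(pb+[0,0,.05],rate=.2); print(env.move_straight(pb,rate=.09,force_limit=8))/' loupe.py; python3 loupe.py go | tail -4
```

```text
-6.24074340e+01  6.13250442e+01]
False
33.55322445231616 [0.58519    0.33703327 0.01289413] [ 0.28700094 -0.40510898  0.6822269 ]
33.787389489209325 33.5
```

View pics/wrist13.png

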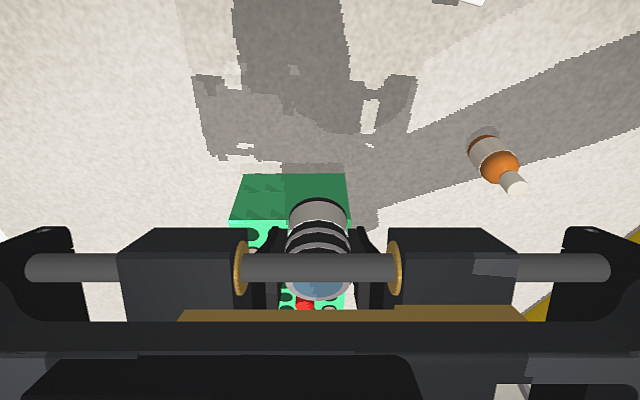

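View pics/side13.png

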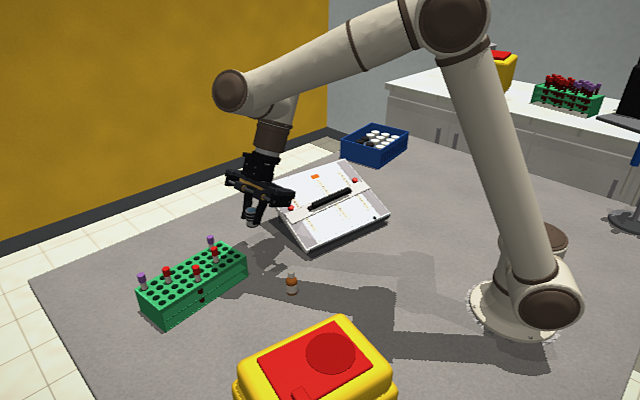

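```bash
cat > chk.py <<'E'
from h import *
import sys
name=sys.argv[1]; f=load(name)
# nominal tool pose stored
tp=np.array(eval(sys.argv[2])); tr=np.array(eval(sys.argv[3]))
Rm=rot(tr); yt=Rm[:,1]; xt=Rm[:,0]; zt=Rm[:,2]
# loupe axis in tool frame: at grasp, n = -y cos24 + ? 
A24=np.radians(24)
# from bench: n=z, toolrot
nz=np.array([0,0,1.]); ph=np.radians(-85); d=np.array([np.cos(ph),np.sin(ph),0]); down=-(nz*np.cos(A24)+d*np.sin(A24)); Rb=rot(toolrot(down,-np.cross(nz,d)))
nt=Rb.T@nz; dt=Rb.T@d; foot_t=-(nt*.030)-np.array([0,1,0])*.019*1
n=Rm@nt; dd=Rm@dt; jaw=np.cross(n,dd); foot=tp+Rm@foot_t
im=f["image"].copy()
for h,col in ((0,(0,0,255)),(.044,(255,0,0))):
    t=np.linspace(0,2*np.pi,60); C=foot+n*h+.017*(np.cos(t)[:,None]*dd+np.sin(t)[:,None]*jaw)
    u=proj(f,C); print(h,u.min(0).round(1),u.max(0).round(1))
    big=im
    for a,b in u: 
        if 0<=int(b+.5)<400 and 0<=int(a+.5)<640: im[int(b+.5),int(a+.5)]=col
print("foot",foot, "n",n)
cv2.imwrite("pics/"+name+"_chk.png",cv2.resize(im[180:330,220:420],None,fx=4,fy=4,interpolation=cv2.INTER_NEAREST))
E
python3 - <<'E'
from h import *
s=env.read_state(); print(s["position"].tolist(),s["tool_rot"].tolist()); 
import subprocess
print(subprocess.run(["python3","chk.py","wrist13",str(s["position"].tolist()),str(s["tool_rot"].tolist())],capture_output=True,text=True))
E
```

```text
[0.5840040586218361, 0.3364023402789591, 0.14025542432491037] [-89.75116023313745, -23.90692189397296, 94.88418689834204]
CompletedProcess(args=['python3', 'chk.py', 'wrist13', '[0.5840040586218361, 0.3364023402789591, 0.14025542432491037]', '[-89.75116023313745, -23.90692189397296, 94.88418689834204]'], returncode=0, stdout='0 [288.2 195. ] [345.6 237.4]\n0.044 [281.3 256.2] [352.2 299.5]\nfoot [0.58462741 0.32867881 0.12762543] n [0.00381456 0.00195991 0.9999908 ]\n', stderr='')
```

View pics/wrist13_chk.png

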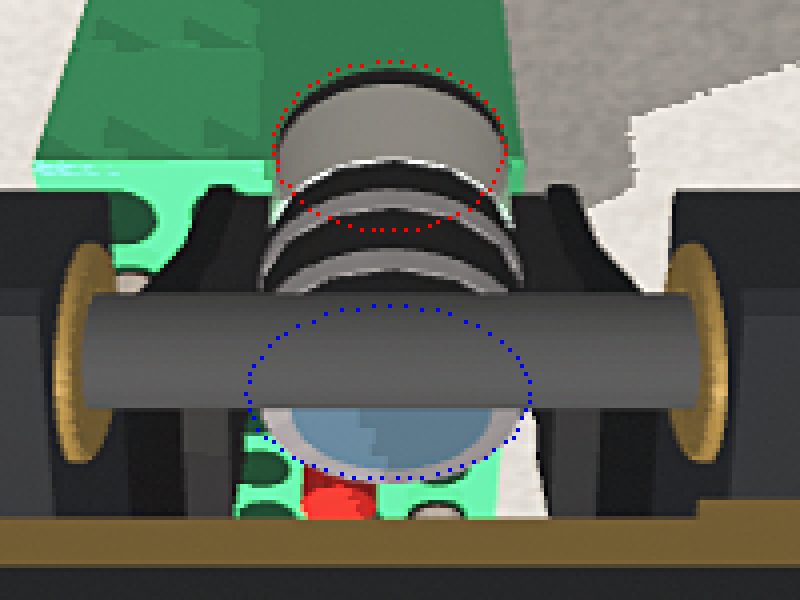

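```bash
cat > carry.py <<'E'
from h import *
A24=np.radians(24); G=.030; M=panelR(PSI)
def pose(lq,h):
    n=M[:,2]; down=np.array([0,0,-1.]); return P(lq)+n*(G+h)+down*.019, toolrot(down,-M[:,1])
lq=np.array([.0318,-.0130,0])
if __name__=="__main__":
    s=env.read_state()["position"]; env.move_straight(s+[0,-.02,.10],rate=.3)
    p,o=pose(lq,.08); env.goto(p,o)
    p,o=pose(lq,.012); env.move_straight(p,rate=.12); env.dwell(.15)
    s=env.read_state(); print(s["position"]-p,s["tool_rot"],s["force"],s["clock"],s["opening"]*87)
    for n in ("wrist","scene","side"): save(env.grab_frame(n),n+"14")
    f=load("scene14"); cv2.imwrite("pics/z14s.png",cv2.resize(f["image"][140:280,230:400],None,fx=4,fy=4,interpolation=cv2.INTER_CUBIC))
E
python3 carry.py
```

```text
[0.00038745 0.00021058 0.00111591] [-9.00467567e+01  1.06742597e-01  1.71538633e+02] [ 0.02972987 -1.09277404  0.14740005] 36.2167 33.71597052634261
```

View pics/wrist14.png

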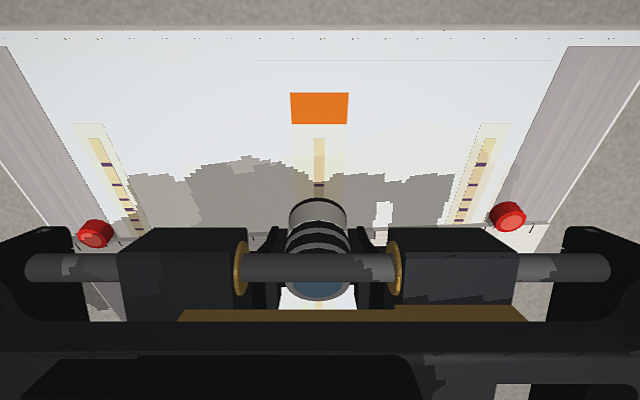

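View pics/z14s.png

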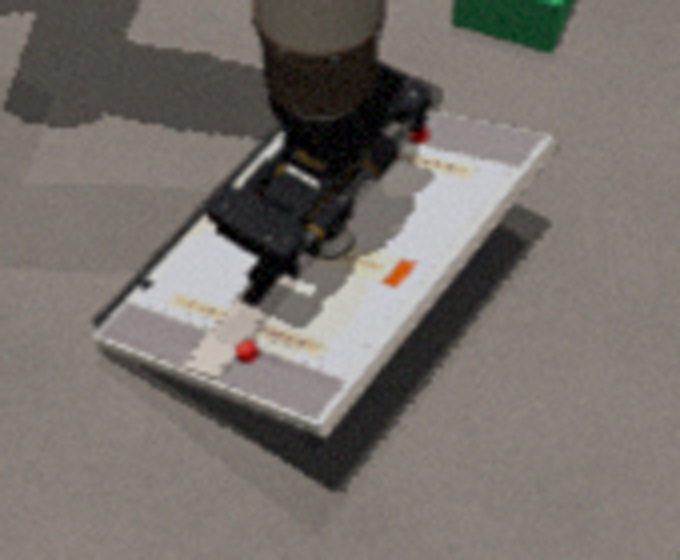

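```bash
python3 - <<'E'
from h import *
f=load("wrist14"); im=f["image"]
cv2.imwrite("pics/z14a.png",cv2.resize(im[180:260,60:190],None,fx=6,fy=6,interpolation=cv2.INTER_CUBIC))
cv2.imwrite("pics/z14b.png",cv2.resize(im[180:260,450:580],None,fx=6,fy=6,interpolation=cv2.INTER_CUBIC))
cv2.imwrite("pics/z14c.png",cv2.resize(im[80:240,260:380],None,fx=5,fy=3.7,interpolation=cv2.INTER_CUBIC))
E
python3 - <<'E'
from h import *
s=env.read_state(); import subprocess
print(subprocess.run(["python3","chk.py","wrist14",str(s["position"].tolist()),str(s["tool_rot"].tolist())],capture_output=True,text=True).stdout)
E
```

```text
0 [287.4 196.1] [345.  238.7]
0.044 [280.2 257.7] [351.4 301.2]
foot [0.60507407 0.02750513 0.11269899] n [-0.40352235  0.05949639  0.91303335]
```

View pics/z14a.png

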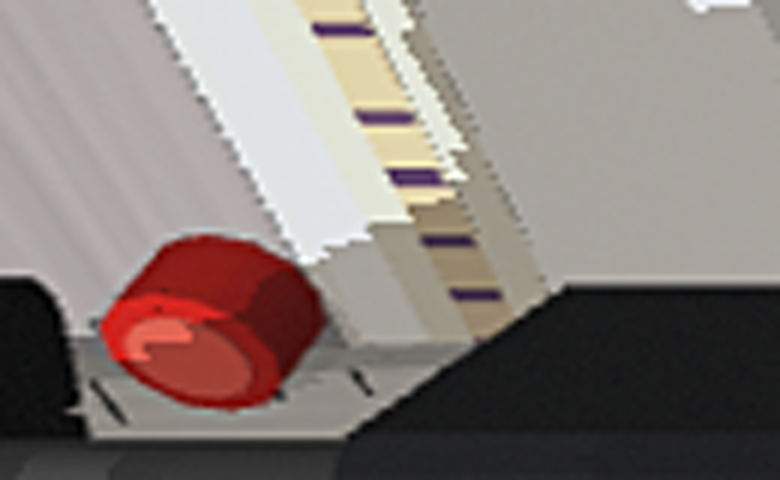

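View pics/z14b.png

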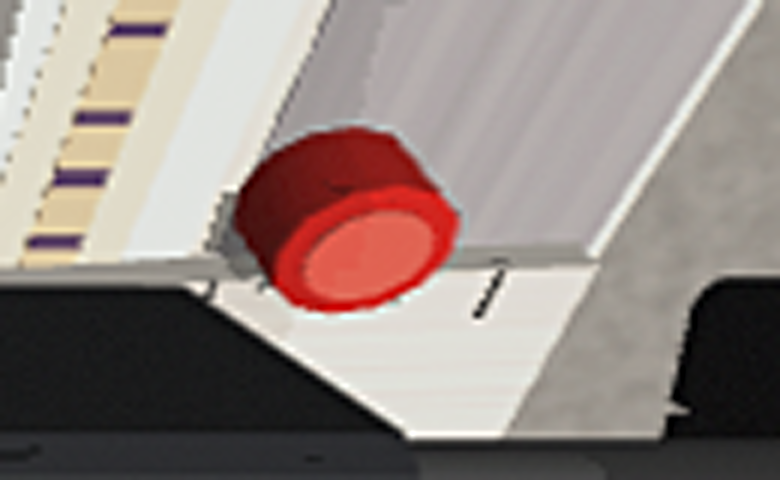

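View pics/z14c.png

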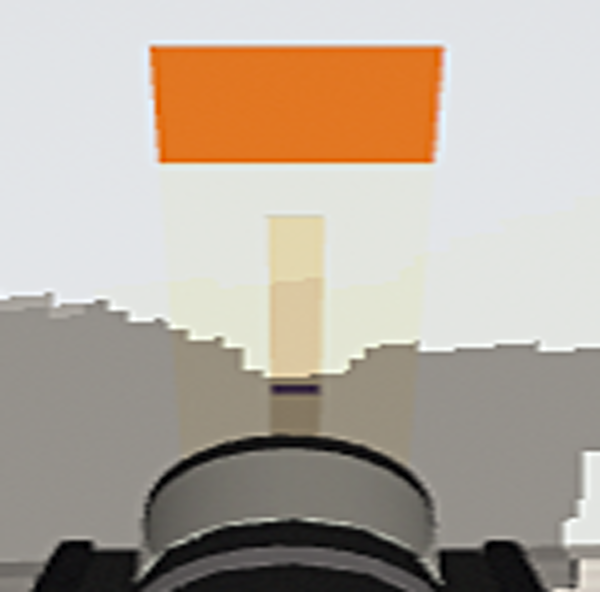

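View pics/wrist14_chk.png

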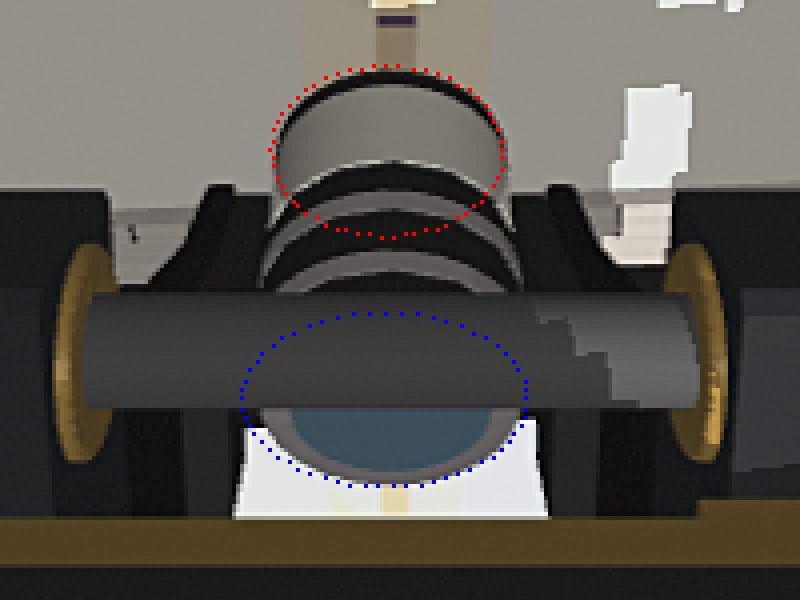

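Run:
```python
from h import *
f=load("wrist14"); M=panelR(PSI); n=M[:,2]
q=lambda uv,z:((onplane(f,uv,P([0,0,z]),n)-PC)@M).round(4)
print("edge top",q([[119.2,241.2],[257.5,235.3],[455,227],[549.2,223.3]],.004).tolist())
print("edge bot",q([[118.3,237.5],[466.7,224],[548.3,220.7]],0).tolist())
print("magL",q([(60+200/6,180+358/6)],.01),"magR",q([(450+370/6,180+255/6)],.01))
print("strip",q([[319.2,145],[319,185],[319.5,95],[319,123]],0).tolist())
# fit foot: predicted foot position from robot
Foot=np.array([.60507407,.02750513,.11269899]); fq=(Foot-PC)@M; print("foot robot",fq.round(4))
for h in (fq[2]-.001,fq[2],fq[2]+.001):
  t=np.linspace(0,2*np.pi,90)
  best=None
  for dx in np.arange(-4,4,.25)/1000:
    for dy in np.arange(-3,3,.25)/1000:
      C=np.c_[fq[0]+dx+.017*np.cos(t),fq[1]+dy+.017*np.sin(t),np.full(90,h)]
      u=proj(f,PC+C@M.T); e=abs(u[:,1].min()-197.7)+.7*abs(u[:,0].min()-289.2)+.7*abs(u[:,0].max()-346.8)
      if best is None or e<best[0]: best=(e,dx,dy)
  print(h,best)
```

```text
edge top [[0.0035, 0.1198, 0.004], [0.0094, 0.026, 0.004], [0.0173, -0.102, 0.004], [0.0207, -0.1609, 0.004]]
edge bot [[0.0029, 0.1227, -0.0], [0.0161, -0.1114, -0.0], [0.0192, -0.1634, -0.0]]
magL [[0.0113 0.1302 0.01  ]] magR [[ 0.0269 -0.1317  0.01  ]]
strip [[0.0743, -0.0145, -0.0], [0.0477, -0.0145, 0.0], [0.1014, -0.0145, 0.0], [0.0869, -0.0143, -0.0]]
foot robot [ 0.0323 -0.0128  0.0127]
0.011666436265736088 (np.float64(0.5575269887329455), np.float64(-0.002), np.float64(-0.001))
0.012666436265736089 (np.float64(0.30737024410676667), np.float64(-0.001), np.float64(-0.001))
0.01366643626573609 (np.float64(0.2454565799440786), np.float64(-0.00025), np.float64(-0.001))
```

```bash
cat > lower.py <<'E'
from carry import *
lq=np.array([.0304,-.0136,0])
def st(m):
    s=env.read_state(); r=(s["position"]-(P([0,0,G])+np.array([0,0,-.019])))-0*PC; print(m,"foot q",(M.T@r).round(4),"f",(M.T@s["force"]).round(2),round(s["clock"],2),s["opening"]*87)
p,o=pose(lq,.008); env.move_straight(p,rate=.04); env.dwell(.1); st("hover")
p,o=pose(lq,-.003); print(env.move_straight(p,rate=.02,force_limit=3)); st("down"); env.dwell(.1); st("down2")
for n in ("wrist",): save(env.grab_frame(n),n+"15")
E
python3 lower.py
```

```text
hover foot q [ 0.0303 -0.0137  0.0079] f [-0.58  0.11 -0.78] 36.73 33.508015376777735
True
down foot q [ 0.0305 -0.0135  0.0003] f [1.11 0.26 4.23] 37.16 33.670383183354176
down2 foot q [ 0.0305 -0.0136  0.0003] f [1.67 0.29 4.1 ] 37.26 33.5613557223044
```

View pics/wrist15.png

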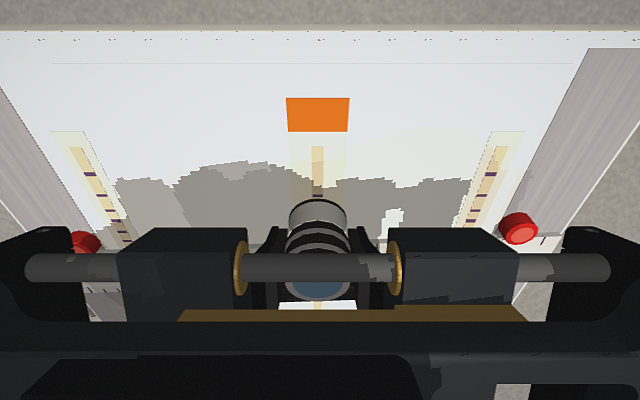

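Run:
```python
from h import *
f=load("wrist15"); cv2.imwrite("pics/z15.png",cv2.resize(f["image"][180:270,225:425],None,fx=4,fy=5,interpolation=cv2.INTER_CUBIC))
cv2.imwrite("pics/z15b.png",cv2.resize(f["image"][190:270,450:580],None,fx=6,fy=6,interpolation=cv2.INTER_CUBIC))
```

```text
(no output)
```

View pics/z15.png

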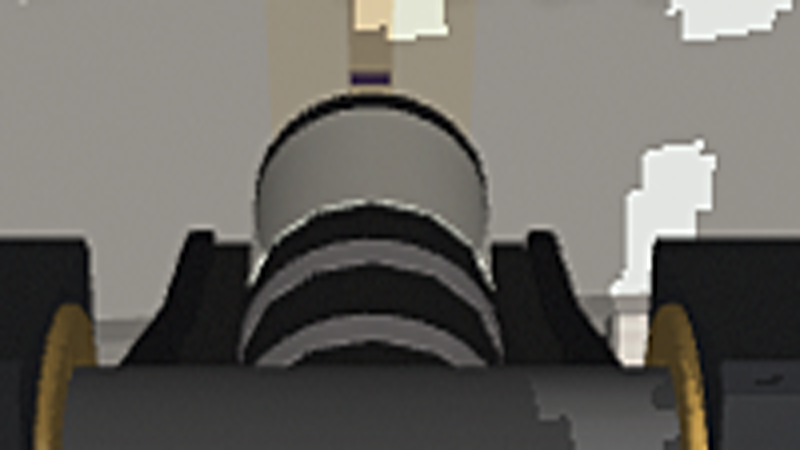

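View pics/z15b.png

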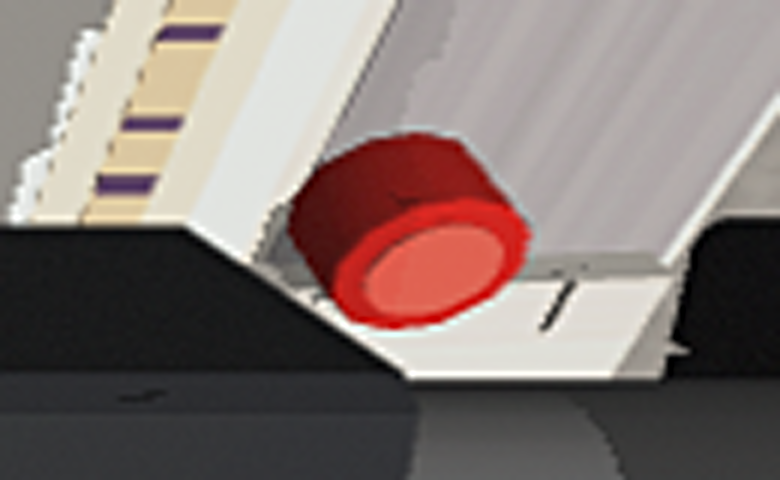

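Run:
```python
from h import *
from scipy.optimize import least_squares
f=load("wrist15"); M=panelR(PSI); n=M[:,2]
q=lambda uv,z:((onplane(f,uv,P([0,0,z]),n)-PC)@M).round(4)
print("bot",q([[255,244],[380,239.4],[450+650/6,190+258/6]],0).tolist(),"top",q([[255,247.6],[382.5,242.6],[450+670/6,190+272/6]],.004).tolist())
print("magR",q([(450+437/6,190+272/6)],.01),"strip",q([[225+370/4,180+15]],0))
t=np.linspace(0,2*np.pi,180)
def res(p):
    C=np.c_[p[0]+.017*np.cos(t),p[1]+.017*np.sin(t),0*t]; u=proj(f,PC+C@M.T)
    return [u[:,1].min()-198.5,u[:,0].min()-288.9,u[:,0].max()-347.2]
r=least_squares(res,[.03,-.013]); print(r.x,r.fun)
```

```text
bot [[0.0081, 0.0253, -0.0], [0.0125, -0.0536, 0.0], [0.0184, -0.1625, -0.0]] top [[0.0092, 0.0246, 0.004], [0.0139, -0.0544, 0.004], [0.0204, -0.1611, 0.004]]
magR [[ 0.0265 -0.1321  0.01  ]] strip [[ 0.0479 -0.0144 -0.    ]]
[ 0.02845611 -0.01474919] [-0.0738621   0.51806458 -0.51774831]
```

```bash
cat > rel.py <<'E'
from carry import *
env.gripper_to(0.65); env.dwell(.1)
p=env.read_state()["position"]
env.move_straight(p+[0.012,0,.07],rate=.12)
p=env.read_state()["position"]; env.move_straight(p+[0.0,0,.07],rate=.25); env.dwell(.1)
save(env.grab_frame("wrist"),"wrist16"); print(env.read_state()["clock"])
E
python3 rel.py
```

```text
39.4417
```

View pics/wrist16.png

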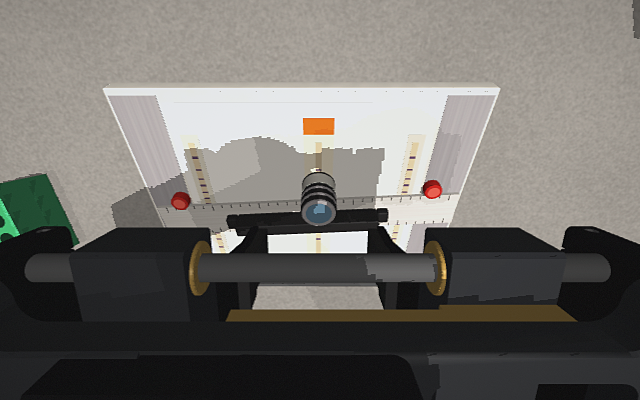

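Run:
```python
from h import *
f=load("wrist16"); cv2.imwrite("pics/z16.png",cv2.resize(f["image"][160:235,165:450],None,fx=2.8,fy=2.8*2.5,interpolation=cv2.INTER_CUBIC))
cv2.imwrite("pics/z16b.png",cv2.resize(f["image"][160:235,265:375],None,fx=7,fy=7,interpolation=cv2.INTER_CUBIC))
```

```text
(no output)
```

View pics/z16.png

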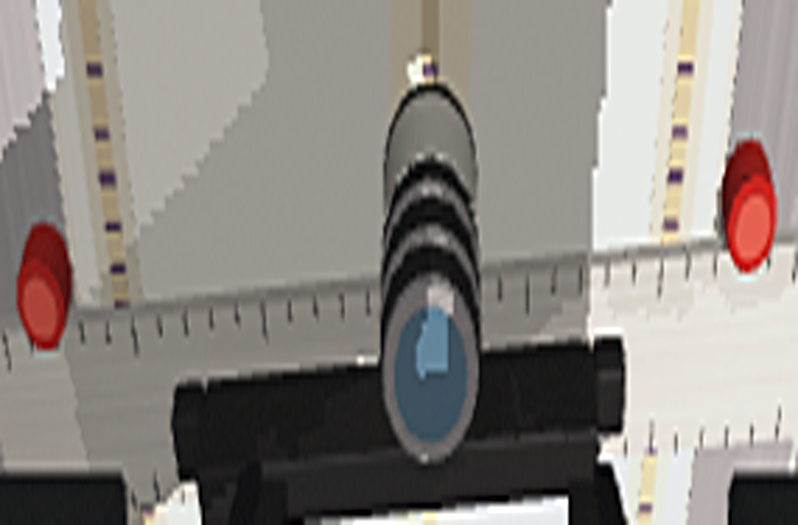

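View pics/z16b.png

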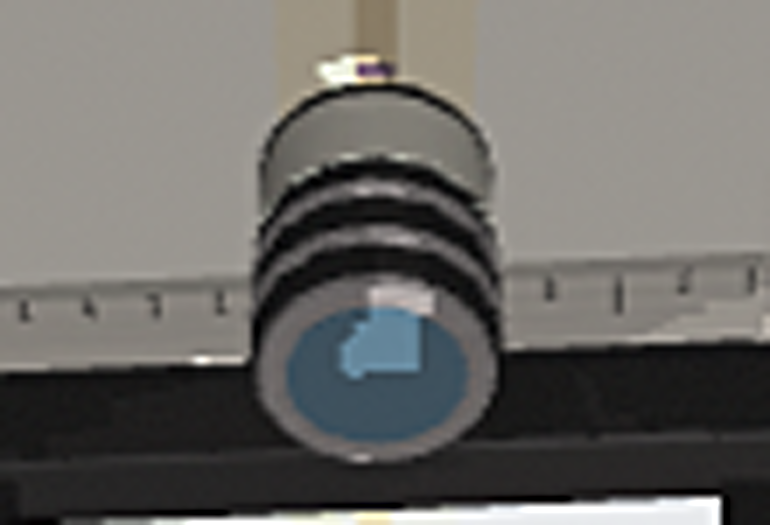

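```bash
cat > m16.py <<'E'
from h import *
from scipy.optimize import least_squares
f=load("wrist16"); M=panelR(PSI); n=M[:,2]
q=lambda uv,z:((onplane(f,uv,P([0,0,z]),n)-PC)@M).round(4)
z=lambda a,b:(265+a/7-.43,160+b/7-.43)
e0=q([z(20,288),z(760,254)],0); e4=q([z(20,296),z(760,266)],.004); print(e0.tolist(),e4.tolist())
t=np.linspace(0,2*np.pi,180)
def circ(p,h): return proj(f,PC+np.c_[p[0]+.017*np.cos(t),p[1]+.017*np.sin(t),0*t+h]@M.T)
def res(p):
    u=circ(p,0); return [u[:,1].min()-z(0,83)[1],u[:,0].min()-z(258,0)[0],u[:,0].max()-z(494,0)[0]]
r=least_squares(res,[.03,-.013]); print("foot",r.x,r.fun)
def res2(p):
    u=circ(p,.044); return [u[:,1].max()-z(0,462)[1],u[:,0].min()-z(254,0)[0],u[:,0].max()-z(502,0)[0]]
r2=least_squares(res2,[.03,-.013]); print("top",r2.x,r2.fun)
for e in (e0,e4):
    x=np.interp(-r.x[1],-e[:,1],e[:,0]); print("edge",x,"gap foot",r.x[0]-x-.017,"gap by top",r2.x[0]-x-.017)
print("strip",q([z(377,30),[319,126]],0))
E
python3 m16.py
```

```text
[[0.0076, 0.0404, -0.0], [0.0144, -0.0726, -0.0]] [[0.0094, 0.0397, 0.004], [0.0153, -0.0719, 0.004]]
foot [ 0.02861164 -0.01427251] [-0.03072234  0.38780645 -0.387803  ]
top [ 0.03019644 -0.01441558] [ 0.09030539 -0.81530099  0.81529096]
edge 0.010890027252331288 gap foot 0.0007216085019709183 gap by top 0.002306411847370484
edge 0.012253385474817191 gap foot -0.000641749720514985 gap by top 0.0009430536248845808
strip [[ 0.0545 -0.0144 -0.    ]
 [ 0.0946 -0.0148 -0.    ]]
```

Run:
```python
from h import *
s=env.read_state(); print(s["clock"],s["force"])
f=env.grab_frame("scene"); save(f,"scene17"); print(redblobs(f["image"],5)[-3:])
print(env.close_job())
```

```text
39.4417 [-0.5018351   0.88190317  0.30728089]
[(array([359.5, 103.2]), np.int32(10)), (array([359.6, 116.9]), np.int32(11)), (array([291.1, 226.7]), np.int32(15))]
the job is handed in; nothing more can be done
None
```

I laid the straightedge flat on the panel below both magnets, slid it up the slope until it met them, and let go. I then stood the loupe on the patient's strip just above it and handed the job in at about 39.5 s. The hand-in gave no verdict, so the checks below are my own.

**Sliding the straightedge**
- The first push, with a finger on the rail, jammed and stopped about 2 mm short. The force limit tripped without real contact.
- I finished by pushing the lower blade edge with the closed fingertips, up to about 8 N. That is under the magnets' 12 N hold.

**Last checks**
- **Straightedge at the magnets:** close views before the loupe was placed put each magnet's centre 8.9 mm (left) and 9.1 mm (right) from the edge, where 9 mm means touching. One earlier oblique view suggested a gap of about 1.2 mm on the right, which is still inside the 2 mm limit. In the final picture both magnets still look in contact, but I judged that by eye.
- **Magnets:** neither showed a visible shift. The right one was within about half a pixel of its starting place in the final scene picture. The left one was not picked out there, because the gripper was probably in the way; an earlier picture, taken during the final push, had it unmoved.
- **Loupe position:** its middle is about 0.5 mm from the strip's middle line.
- **Loupe gap:** estimates of the gap to the straightedge range from −0.6 to 2.3 mm depending on which outline I fit; the limit is 3 mm. One fit suggested a tilt of about 0.04 rad, which is within both my measurement error and the 0.06 limit.
- **Bystanders:** no motion took the arm or gripper against the dropper bottle or tube rack. I did not re-measure either at the end.

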